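# Load four drilling fixtures with their parts

### The arm

A 6-joint arm with a two-finger parallel gripper is mounted at the origin on the work surface. World frame = base frame: x ahead of the robot, y to its left, z up, the work surface at z = 0. Lengths are in m, angles in degrees, forces in N, time in s.
With the tool pointing down it reaches from about 0.375 to 0.75 m from the base axis. Payload 9 kg.
Tool frame: the origin (TCP) lies on the front face of the gripper's body, between the roots of the fingers; the fingertips stand 73 mm ahead of it and the grasp point (between the pads) lies 54 mm ahead of it (bot.finger_overhang is the distance from the TCP to the fingertips, in m); y points along the fingers, x is the direction in which the jaws open and shut, and the axes are right-handed (so a half turn about y gives the same grasp; the last joint's range is limited). The gripper opens to 85 mm and grips with 20 to 120 N. Pads are 22 mm wide; open, the fingers measure 114 mm over their backs; the gripper's body (76 mm by 85 mm) begins 54 mm behind the grasp point. The pads swing forward as they close: fully open they stand 13 mm farther back than shut.
Start: joints at [55.365, 5.964, 5.575, 89.605, 0, 77.527], TCP at [0.226, 0.556, 0.304] pointing down, gripper open.
Joint ranges: [-171.21, 171.21], [-48.23, 106.86], [-62.78, 66.21], [-105.2, 120.99], [-86.42, 89.51], [-180, 180]. Speed limits (degrees/s): [127.2, 127.2, 147.25, 180, 180, 180].

### API

Orientations are given as a 3x3 rotation matrix whose columns are the frame's x, y, z axes.
In Python, from plant import bot, optics, nets gives the robot as it stands.
- The arm moves only by the tool send_rows, never from a script. Its argument "deltas" is a list of rows, each a list of 3 entries, a list of its own where there are three numbers: the turn, a rotation vector about the tool's x, y, z in degrees, then the shift along the tool's x, y, z in m, then the opening in per cent of the stroke, from 0 (shut) to 100 (fully open). In form: [[[wx, wy, wz], [tx, ty, tz], hand], ...]. A call has 1 to 12 rows; each row shifts and turns the commanded pose from where the row before left it, along the tool's axes as they then stand; what a row does not reach is not made up. A row lasts 1/8 s, in which the tool goes at most 62.5 mm and 10.7 degrees, less where a joint would pass 70% of its speed; a pose out of reach is approached as far as the arm can. A call with a gripper value outside its range is refused whole. The fingers move at their own pace and stop on an object; the grip force is fixed at half the most. Time passes only in rows, so rows that do not move let the fingers close. It gives the time, the measured TCP pose, the force and the opening at its end, in the units of the state.
- bot.state(): the state, without advancing time (a new reading comes with each control period).
- optics.read_camera(name): name is "scene" or "top"; returns a dict with "pixels" (384x512x3 uint8, red, green, blue), "K" (3x3 intrinsics, pixels), "D" ([k1, k2, p1, p2, k3] as OpenCV has them; the pictures are not rectified), "eye" and "rotation" of the camera in the world. Camera axes: x right, y down, z forward; pixel columns grow to the right and rows downward; lengths in m; the calibration is good to about 2 mm. A picture is of the moment at which its call begins. There is no depth.
- bot.job_done(): hands the job in, once; it reports no verdict.
Trained networks look in the newest picture that a camera, given by its name, has taken for a name from the list of things; names that differ only in an ending like _2 or _b are one class to them, and where a whole thing is asked for, a point or a joint stands for the part that bears it (a point fixed in the world has none). Each returns a list of dicts, best first, with "p" (0 to 1); they miss things now and then, are a little off and sometimes report something else, mostly with a low value. They report only what shows in the picture. A call takes as long as a camera call. They do not tell look-alikes from the thing itself.
- nets.masks_of(camera, name): "pixels" (384x512 bool, what is visible of it) and "centre" ([column, row] in pixels, amid what is visible of it).
The state is a dict: "time": time; "joints": joint angles; "qvel": joint speeds; "joint_torque": joint torques, N m; "ee_pos": TCP position; "tcp_rot": TCP orientation; "ft_force": force on the tool from outside, world axes, zero at the start; "ft_torque": the same for the moment, N m; "grip_width": finger opening in m.
Only numpy, scipy, OpenCV 4.12 (cv2) and the standard library are available. Lean on these libraries where they do the work, as an engineer would, in place of code of your own. Each camera call takes 0.05 s, during which the arm holds its last target.

### The job

Get the drilling batch ready: put each of the four machined parts into the drilling fixture made for it - the large flange and the small flange each in the round nest of its own size, the bearing block in the rectangular nest, and the cam with the D-shaped bore down over the flatted pin, its flat against the pin's flat. Each part must sit flat and fully down on its fixture, hub or housing upward, and be let go; do not knock over the oil bottle.

Things in the scene. Friction and masses are not known exactly. Their poses are not given: they have to be found in the camera images.
- large_flange: Loose aluminium flange: round disc of 64 mm diameter, 12 mm thick, with a hub of 40 mm diameter on top (total height 36 mm) and a 20 mm round bore. Lies hub up and is loaded hub up; grip the hub above the disc. Origin: centre of the underside; z up. About 0.17 kg (all masses vary, -30 to +40 percent).
- small_flange: Loose aluminium flange, same form but smaller: disc 44 mm diameter, 12 mm thick; hub 28 mm diameter on top (total height 32 mm), 12 mm round bore. Lies hub up. Origin: centre of the underside; z up. About 0.08 kg.
- bearing_block: Loose grey cast pillow block: rectangular foot 80 mm (x) by 40 mm (y), 12 mm thick, with a round-topped housing 44 mm (x) by 34 mm (y), total height 48 mm, bored along y. Same after half a turn. Grip the housing's flat faces, 34 mm apart along y, above the foot. Origin: centre of the underside. About 0.25 kg.
- cam: Loose steel cam: disc 68 mm diameter, 12 mm thick, its centre 10 mm towards -x from the bore axis; hub on top (34 mm total height), 36 mm across, with two flats 32 mm apart along y to grip. D-bore right through: radius 11.5 mm, flat on the +x side, 5.5 mm from the axis. Lies hub up. Origin: on the bore axis, at the underside; z up. About 0.26 kg.
- large_round_fixture: Fixed; 120 x 100 mm steel plate on feet, its top (where the part rests) 22 mm above the bench. Round nest at the centre for the large flange: dark ring, 74 mm inside, 90 mm outside diameter, 8 mm high. Clamp block and black knob (not used) at the +x edge, up to 76 mm out, 34 mm above the bench. Origin: underside centre, on the bench.
- small_round_fixture: Fixed; 120 x 100 mm steel plate on feet, its top (where the part rests) 22 mm above the bench. Round nest at the centre for the small flange: dark ring, 54 mm inside, 70 mm outside diameter, 8 mm high. Clamp block and black knob (not used) at the +x edge, up to 76 mm out, 34 mm above the bench. Origin: underside centre, on the bench.
- block_fixture: Fixed; 120 x 100 mm steel plate on feet, its top (where the part rests) 22 mm above the bench. Rectangular nest for the bearing block: dark rails 10 mm wide, 8 mm high, around a space 90 mm (x) by 50 mm (y) at the centre; the block goes in along x, either way round. Clamp block and black knob (not used) at the +x edge, up to 76 mm out, 34 mm above the bench. Origin: underside centre, on the bench.
- flat_pin_fixture: Fixed; 120 x 100 mm steel plate on feet, its top (where the part rests) 22 mm above the bench. Central pin for the cam: radius 10 mm, flat on the +x side 4 mm from its axis; 22 mm tall, then a nose tapering to 52 mm above the bench. Cam fits only with its x along this x (10 deg), play 1.5 mm. Black clamp knob at the +x edge, 76 mm out, 34 mm high. Origin: underside centre.
- oil_bottle: Small white plastic oil bottle with a red spout, loose, standing at the far side of the group: 42 mm diameter, 93 mm high with the spout. Not to be knocked over. Origin: centre of the underside; z up.
There are look-alikes about, which are no part of the job. What is shaped like the cam but pink or yellow is not meant.

How it is judged (in metres and radians):
At the end, for the whole second after the job is handed in: All four parts released, at rest and level (4 deg) in their own fixtures, underside on the plate (within 3 mm): flanges within 8 mm and block within 9 mm of the fixture's centre, block lengthways (17 deg); cam within 5 mm of the pin's axis, flat to flat (20 deg) (horizontal distance between large_flange and large_round_fixture below 0.008 m and z of large_flange in the frame of large_round_fixture between 0.019 and 0.025 m and angle between each of large_flange, small_flange, bearing_block, cam's own z axis and vertical below 0.07 rad and linear speed of each of large_flange, small_flange, bearing_block, cam below 0.01 m/s and horizontal distance between small_flange and small_round_fixture below 0.008 m and z of small_flange in the frame of small_round_fixture between 0.019 and 0.025 m and horizontal distance between bearing_block and block_fixture below 0.009 m and z of bearing_block in the frame of block_fixture between 0.019 and 0.025 m and angle between the x axis of bearing_block and the x axis of block_fixture, either way round below 0.3 rad and horizontal distance between cam and flat_pin_fixture below 0.005 m and z of cam in the frame of flat_pin_fixture between 0.019 and 0.025 m and angle between the x axis of cam and the x axis of flat_pin_fixture, either way round below 0.35 rad); the robot touches nothing.
It fails at once if the oil bottle is knocked over (angle between oil_bottle's own z axis and vertical above 0.6 rad).
It also fails if it takes over 112 s, if anything falls off the work surface, if the arm or the gripper's body presses on something with over 40 N, if the wrist force passes 120 N, or if a joint passes its speed limit or range.

## Working session

There is one attempt and no reset: what is moved stays moved. The work goes in short steps, Python scripts to look and compute and a tool call to move; the robot and the scene stay as the last step left them, time stands still between calls to the robot, and variables do not carry over. Pictures are saved under pics/ and viewed, and the job is handed in when it is done.

Besides the shell and the picture viewer there is one more tool, called by a JSON object that holds its "fn" and its "kwargs", one argument or row to a line. send_rows: Moves the arm, as the interface text tells. Its arguments: {"type":"object","properties":{"deltas":{"type":"array","items":{"type":"array"}}},"required":["deltas"]}

```bash
ls -la; mkdir -p pics; python3 - <<'E'
from plant import bot, optics, nets
import cv2, numpy as np
print(bot.state(), bot.finger_overhang)
for n in ["scene","top"]:
    c=optics.read_camera(n)
    cv2.imwrite(f"pics/{n}0.png",cv2.resize(c["pixels"][:,:,::-1],None,fx=1.5,fy=1.5,interpolation=cv2.INTER_CUBIC))
    print(n,c["K"],c["D"],c["eye"],c["rotation"])
print(bot.state()["time"])
E
```

```text
total 12
drwxr-xr-x  3 agent agent 4096 Dec  6 16:33 .
drwxr-xr-x 23 root  root  4096 Dec  6 16:33 ..
drwxr-xr-x  2 agent agent 4096 Dec  6 16:33 pics
{'time': 0.0, 'joints': array([5.53645958e+01, 5.99813997e+00, 5.52611840e+00, 8.96032704e+01,
       9.31558775e-04, 7.75293942e+01]), 'qvel': array([ 0.04022391,  0.07470654,  0.05558813, -0.03431714,  0.10473838,
       -0.11067862]), 'joint_torque': array([-6.25559114e-04, -5.56933844e+01,  5.03648615e+01,  1.69039867e-02,
       -3.49268803e-04,  1.40281327e-05]), 'ee_pos': array([0.22618858, 0.55548014, 0.3031181 ]), 'tcp_rot': array([[ 3.77271399e-01, -7.60244835e-04, -9.26102431e-01],
       [ 9.26101859e-01, -1.07197519e-03,  3.77272046e-01],
       [-1.27957795e-03, -9.99999136e-01,  2.99638577e-04]]), 'ft_force': array([ 0.05702012,  0.49206597, -0.12663005]), 'ft_torque': array([-0.03299623, -0.01337896,  0.02282661]), 'grip_width': 0.085186051712872} 0.0726
scene [[382.720845     0.         258.84080904]
 [  0.         382.720845   188.84033652]
 [  0.           0.           1.        ]] [-0.008031  0.        0.        0.        0.      ] [1.15686795 0.77587861 0.7333172 ] [[-0.79886674  0.33172929 -0.5017645 ]
 [ 0.60145422  0.45169231 -0.65895894]
 [ 0.00804718 -0.82820875 -0.56036194]]
top [[490.80471393   0.         261.04386857]
 [  0.         490.80471393 200.93333617]
 [  0.           0.           1.        ]] [0.04324445 0.         0.         0.         0.        ] [ 0.43223094 -0.05079407  1.43205169] [[ 0.00514956 -0.99802598  0.06259094]
 [-0.99997991 -0.00537073 -0.00336594]
 [ 0.00369546 -0.06257235 -0.99803359]]
0.1
```

View pics/top0.png

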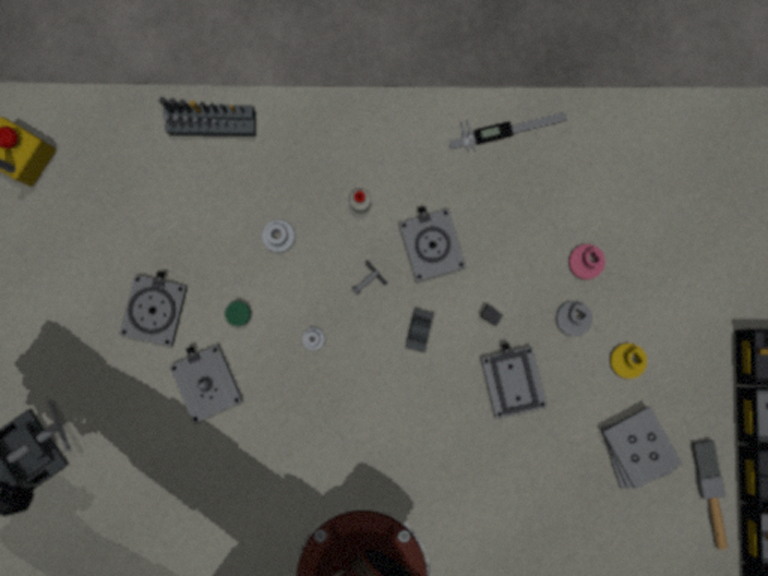

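View pics/scene0.png

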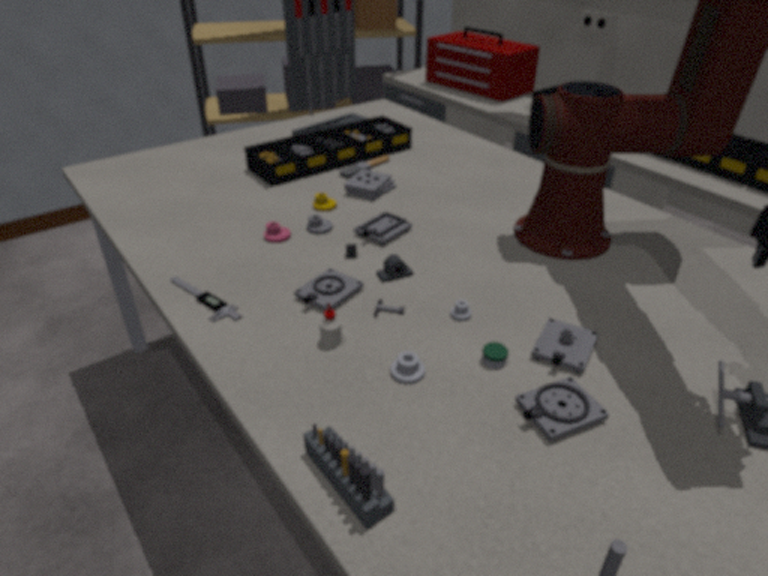

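```bash
cat > h.py <<'E'
import numpy as np, cv2
def proj(c,P):
    P=np.atleast_2d(P).astype(float); R=np.array(c["rotation"]); 
    rv=cv2.Rodrigues(R.T)[0]; t=-R.T@np.array(c["eye"])
    return cv2.projectPoints(P,rv,t,np.array(c["K"]),np.array(c["D"]))[0][:,0]
def unproj(c,uv,z):
    p=cv2.undistortPoints(np.array(uv,float).reshape(-1,1,2),np.array(c["K"]),np.array(c["D"]))[:,0]
    d=np.c_[p,np.ones(len(p))]@np.array(c["rotation"]).T
    e=np.array(c["eye"]); return e+d*((z-e[2])/d[:,2])[:,None]
E
python3 - <<'E'
from plant import bot, optics, nets
import cv2, numpy as np, pickle
from h import *
names="large_flange small_flange bearing_block cam large_round_fixture small_round_fixture block_fixture flat_pin_fixture oil_bottle".split()
D={}
for n in ["top","scene"]:
    c=optics.read_camera(n); D[n]=c; D[n+'m']={}
    for o in names:
        r=nets.masks_of(n,o); D[n+'m'][o]=r
        for q in r[:4]:
            print(n,o,round(q["p"],2),np.round(np.array(q["centre"])*1.5),q["pixels"].sum(), np.round(unproj(c,[q["centre"]],0.02)[0],4))
pickle.dump(D,open("D0.pkl","wb"))
print(bot.state()["time"])
E
```

```text
top large_flange 0.73 [275. 234.] 409 [0.6504 0.1701 0.02  ]
top small_flange 0.45 [315. 336.] 148 [0.4528 0.0904 0.02  ]
top bearing_block 0.68 [419. 328.] 359 [ 0.4702 -0.1089  0.02  ]
top cam 0.94 [571. 318.] 450 [ 0.4913 -0.3996  0.02  ]
top cam 0.93 [621. 357.] 464 [ 0.4175 -0.4941  0.02  ]
top cam 0.77 [589. 262.] 456 [ 0.5984 -0.4357  0.02  ]
top large_round_fixture 0.79 [152. 312.] 1519 [0.4972 0.402  0.02  ]
top small_round_fixture 0.72 [436. 240.] 1458 [ 0.6401 -0.1414  0.02  ]
top small_round_fixture 0.65 [507. 382.] 1591 [ 0.3676 -0.2767  0.02  ]
top block_fixture 0.57 [507. 380.] 1560 [ 0.3713 -0.277   0.02  ]
top flat_pin_fixture 0.96 [207. 384.] 1495 [0.3625 0.2939 0.02  ]
top oil_bottle 0.75 [361. 198.] 194 [0.7214 0.0046 0.02  ]
scene large_flange 0.81 [409. 368.] 418 [0.6527 0.1792 0.02  ]
scene small_flange 0.53 [461. 310.] 124 [0.4577 0.1066 0.02  ]
scene bearing_block 0.6 [403. 368.] 394 [0.6615 0.1718 0.02  ]
scene bearing_block 0.52 [391. 268.] 279 [ 0.4739 -0.1098  0.02  ]
scene cam 0.63 [278. 230.] 174 [ 0.6011 -0.4244  0.02  ]
scene cam 0.63 [323. 203.] 144 [ 0.4263 -0.4882  0.02  ]
scene cam 0.54 [320. 229.] 156 [ 0.5088 -0.3658  0.02  ]
scene cam 0.3 [332. 328.] 297 [ 0.7045 -0.0023  0.02  ]
scene large_round_fixture 0.72 [558. 404.] 1508 [0.5058 0.4004 0.02  ]
scene small_round_fixture 0.89 [333. 285.] 754 [ 0.6202 -0.1287  0.02  ]
scene small_round_fixture 0.54 [564. 339.] 1031 [0.3601 0.2952 0.02  ]
scene block_fixture 0.8 [381. 228.] 493 [ 0.3819 -0.2771  0.02  ]
scene flat_pin_fixture 0.96 [566. 344.] 1077 [0.368  0.3056 0.02  ]
scene oil_bottle 0.75 [329. 325.] 296 [ 0.7037 -0.0148  0.02  ]
1.1
```

```bash
python3 - <<'E'
from plant import bot, optics, nets
import cv2, numpy as np
a=[optics.read_camera("top")["pixels"].astype(float) for _ in range(10)]
m=np.mean(a,0); np.save("top0.npy",m)
print(np.std(a,0).mean(), bot.state()["time"])
C=[("lf",278,235),("sf",313,338),("bb",420,330),("cam",574,318),("lrf",153,310),("srf",433,243),("bf",512,380),("fpf",206,383)]
t=[]
for n,x,y in C:
    x=int(x/1.5);y=int(y/1.5)
    p=m[y-28:y+28,x-28:x+28]
    p=cv2.resize(np.clip(p*1.2,0,255).astype(np.uint8)[:,:,::-1],(196,196),interpolation=cv2.INTER_CUBIC)
    t.append(p)
cv2.imwrite("pics/crops.png",np.vstack([np.hstack(t[:4]),np.hstack(t[4:])]))
E
```

```text
1.6926071022038507 1.6
```

View pics/crops.png

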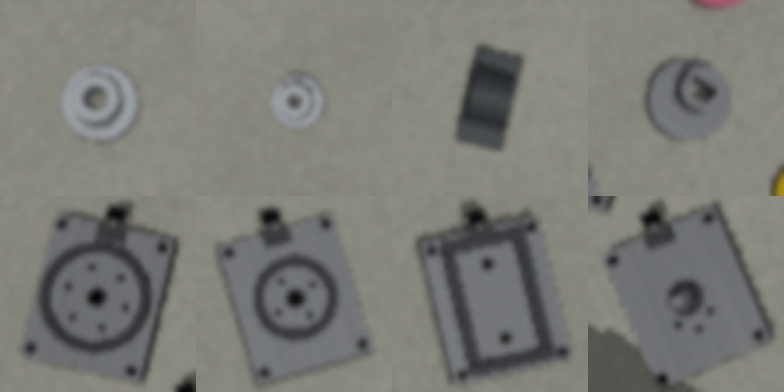

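```bash
cat > fit.py <<'E'
import numpy as np, cv2
from scipy.optimize import minimize
from h import *
S=6
def circ(x,y,r,z,n=48):
    a=np.linspace(0,2*np.pi,n,endpoint=False); return np.c_[x+r*np.cos(a),y+r*np.sin(a),np.full(n,z)]
def dcirc(r,f,z,fy=None):
    c=circ(0,0,r,z,96); c[:,0]=np.minimum(c[:,0],f); return c
def rect(x0,x1,y0,y1,z): return np.array([[x0,y0,z],[x1,y0,z],[x1,y1,z],[x0,y1,z]])
# layers: (label, [pts groups hulled]) ; ops in painter's order; ('and',label,[A],[B]) intersection
def flange(R,h,H,b,r0=0.0):
    return [("p",1,[circ(0,0,R,0),circ(0,0,R,h)]),("p",2,[circ(0,0,R,h)]),
            ("p",3,[circ(0,0,r0,h),circ(0,0,r0,H)]),("p",4,[circ(0,0,r0,H)]),("p",5,[circ(0,0,b,H)]),("and",6,[circ(0,0,b,H)],[circ(0,0,b,0)])]
M={}
M["large_flange"]=flange(.032,.012,.036,.010,.020)
M["small_flange"]=flange(.022,.012,.032,.006,.014)
def hs(z):
    a=np.linspace(0,np.pi,24); r=.022
    return [np.c_[r*np.cos(a),np.full(24,y),.026+r*np.sin(a)] for y in (-.017,.017)]+[rect(-.022,.022,-.017,.017,.012)]
M["bearing_block"]=[("p",1,[rect(-.04,.04,-.02,.02,0),rect(-.04,.04,-.02,.02,.012)]),("p",2,[rect(-.04,.04,-.02,.02,.012)]),("p",3,hs(0))]
for s in range(6):
    a=np.linspace(np.pi*(s)/6,np.pi*(s+1)/6,6); r=.022
    M["bearing_block"].append(("p",4+s,[np.c_[r*np.cos(a),np.full(6,y),.026+r*np.sin(a)] for y in (-.017,.017)]))
def hub(z):
    c=circ(0,0,.018,z,96); c[:,1]=np.clip(c[:,1],-.016,.016); return c
def cam(dz): return [("p",1,[circ(-.010,0,.034,dz),circ(-.010,0,.034,.012+dz)]),("p",2,[circ(-.010,0,.034,.012+dz)]),("p",3,[hub(.012+dz),hub(.034+dz)]),
  ("p",4,[hub(.034+dz)]),("p",5,[dcirc(.0115,.0055,.034+dz)]),("and",6,[dcirc(.0115,.0055,.034+dz)],[dcirc(.0115,.0055,dz)])]
M["cam"]=cam(0)
plate=[("p",1,[rect(-.06,.06,-.05,.05,.012),rect(-.06,.06,-.05,.05,.022)]),("p",2,[rect(-.06,.06,-.05,.05,.022)])]
def ringf(ri,ro): return plate+[("p",3,[circ(0,0,ro,.022),circ(0,0,ro,.030)]),("and",2,[circ(0,0,ri,.030)],[circ(0,0,ri,.022)])]
M["large_round_fixture"]=ringf(.037,.045)
M["small_round_fixture"]=ringf(.027,.035)
M["block_fixture"]=plate+[("p",3,[rect(-.055,.055,-.035,.035,.022),rect(-.055,.055,-.035,.035,.030)]),("and",2,[rect(-.045,.045,-.025,.025,.030)],[rect(-.045,.045,-.025,.025,.022)])]
M["flat_pin_fixture"]=plate+[("p",3,[dcirc(.010,.004,.022),dcirc(.010,.004,.044),dcirc(.004,.004,.052)])]
def loss(p,c,img,model,box,z0,ret=False,sig=0.9):
    u0,v0,w,h=box; cy,sy=np.cos(p[2]),np.sin(p[2])
    def P(groups):
        X=np.vstack(groups); Y=np.c_[p[0]+cy*X[:,0]-sy*X[:,1],p[1]+sy*X[:,0]+cy*X[:,1],X[:,2]+z0]
        q=(proj(c,Y)-[u0,v0]+0.5)*S-0.5
        return cv2.convexHull(np.round(q*16).astype(np.int32).reshape(-1,1,2))
    L=np.zeros((h*S,w*S),np.uint8)
    for o in model:
        if o[0]=="p": cv2.fillConvexPoly(L,P(o[2]),o[1],shift=4)
        else:
            A=np.zeros_like(L);B=np.zeros_like(L)
            cv2.fillConvexPoly(A,P(o[2]),1,shift=4);cv2.fillConvexPoly(B,P(o[3]),1,shift=4)
            L[(A&B)>0]=o[1]
    cols=[]
    for l in range(L.max()+1):
        m=(L==l).astype(np.float32)
        m=cv2.GaussianBlur(m,(0,0),sig*S); m=m.reshape(h,S,w,S).mean((1,3)); cols.append(m.ravel())
    yy,xx=np.mgrid[0:h,0:w]; cols.append(cols[0]*(xx.ravel()-w/2)/w); cols.append(cols[0]*(yy.ravel()-h/2)/h)
    A=np.array(cols).T; y=img[v0:v0+h,u0:u0+w].mean(2).ravel()
    Wt=np.ones(len(y))
    for _ in range(3):
        x=np.linalg.solve((A*Wt[:,None]).T@A+1e-3*np.eye(A.shape[1]),(A*Wt[:,None]).T@y); r=y-A@x
        Wt=1/(1+(r/6)**2)
    if ret: return r.reshape(h,w),L,(A@x).reshape(h,w)
    return np.mean(np.log1p((r/6)**2))*100
def fit(c,img,name,p0,z0=0,half=24,model=None,yaw=True,sig=0.9):
    model=model or M[name]
    uv=proj(c,[[p0[0],p0[1],z0+.02]])[0].round().astype(int)
    box=(max(0,uv[0]-half),max(0,uv[1]-half),2*half,2*half)
    sc=np.array([.004,.004,.08]) if yaw else np.array([.004,.004])
    full=lambda q: np.r_[np.array(p0[:2])+q[:2]*sc[:2], p0[2]+(q[2]*sc[2] if yaw else 0)]
    best=None
    n=len(sc)
    for s in (1.,-.7):
        sim=np.vstack([np.zeros(n) if best is None else best.x, (np.zeros(n) if best is None else best.x)+s*np.eye(n)])
        b=minimize(lambda q:loss(full(q),c,img,model,box,z0,sig=sig),sim[0],method="Nelder-Mead",options=dict(initial_simplex=sim,xatol=.01,fatol=1e-3,maxfev=160))
        if best is None or b.fun<best.fun: best=b
    return full(best.x),best.fun,box
E
cat > f0.py <<'E'
import pickle
from fit import *
c=pickle.load(open("D0.pkl","rb"))["top"]; img=np.load("top0.npy")
def up(u,v,z): return unproj(c,[[u/1.5,v/1.5]],z)[0][:2]
T=[("large_flange",278,235,0),("small_flange",313,338,0),("bearing_block",420,330,None),("cam",583,310,-.75),("large_round_fixture",153,310,-.25),("small_round_fixture",433,243,.2),("block_fixture",512,380,.15),("flat_pin_fixture",206,383,.4)]
res={};tiles=[]
for n,u,v,y in T:
    p=up(u,v,.022)
    ys=[y] if y is not None else [-.15+np.pi/2, -.3+np.pi/2,1.2,1.9]
    best=min((fit(c,img,n,[p[0],p[1],yy],half=28 if "fixture" in n else 20,yaw="flange" not in n) for yy in ys),key=lambda r:r[1])
    res[n]=best[0]; print(n,np.round(best[0][:2],4),round(np.degrees(best[0][2]),1),round(best[1],2))
    r,L,m=loss(best[0],c,img,M[n],best[2],0,ret=True)
    u0,v0,w,h=best[2]; g=img[v0:v0+h,u0:u0+w].mean(2)
    t=np.vstack([np.clip(1.3*g,0,255),np.clip(1.3*m,0,255),np.clip(128+2*r,0,255)]).astype(np.uint8)
    tiles.append(cv2.resize(t,(98,294),interpolation=cv2.INTER_NEAREST))
pickle.dump(res,open("res0.pkl","wb")); cv2.imwrite("pics/fit0.png",np.hstack(tiles))
E
time python3 f0.py
```

```text
large_flange [0.6486 0.1669] 0.0 15.4
small_flange [0.4487 0.0974] 0.0 14.95
bearing_block [ 0.4635 -0.1049] 78.5 76.03
cam [ 0.4991 -0.4134] -45.7 20.57
large_round_fixture [0.5024 0.4007] -12.6 53.95
small_round_fixture [ 0.6314 -0.1325] 17.1 39.49
block_fixture [ 0.3693 -0.2881] 13.4 39.75
flat_pin_fixture [0.365 0.298] 24.4 93.6
real	0m34.308s
user	0m30.444s
sys	0m0.683s
```

View pics/fit0.png

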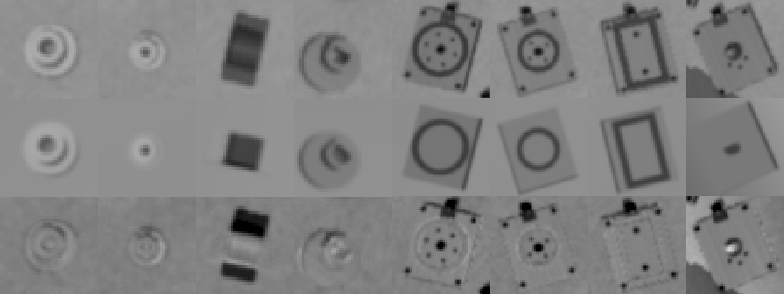

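```bash
cat > f1.py <<'E'
import pickle
from fit import *
c=pickle.load(open("D0.pkl","rb"))["top"]; img=np.load("top0.npy")
res=pickle.load(open("res0.pkl","rb")); tiles=[]
M["flat_pin_fixture"]=plate+[("p",3,[dcirc(.010,.004,.022),dcirc(.010,.004,.044)]),("p",4,[dcirc(.010,.004,.044),dcirc(.004,.004,.052)]),("p",5,[dcirc(.004,.004,.052)])]
for n,p0,hf in [("bearing_block",[.4635,-.1049,-.2],20),("small_flange",[.4487,.0974,0],10),("large_flange",[.6486,.1669,0],14),("cam",res["cam"],16),("flat_pin_fixture",[.365,.298,.4],28)]:
    im=img.copy()
    b=fit(c,im,n,p0,half=hf,yaw="flange" not in n); res[n]=b[0]; print(n,np.round(b[0][:2],4),round(np.degrees(b[0][2]),1),round(b[1],2))
    r,L,m=loss(b[0],c,img,M[n],b[2],0,ret=True)
    u0,v0,w,h=b[2]; g=img[v0:v0+h,u0:u0+w].mean(2)
    t=np.vstack([np.clip(1.3*g,0,255),np.clip(1.3*m,0,255),np.clip(128+2*r,0,255)]).astype(np.uint8)
    tiles.append(cv2.resize(t,(150,450),interpolation=cv2.INTER_NEAREST))
pickle.dump(res,open("res0.pkl","wb")); cv2.imwrite("pics/fit1.png",np.hstack(tiles))
E
python3 f1.py
```

```text
bearing_block [ 0.4683 -0.1087] -13.2 8.52
small_flange [0.4488 0.1007] 0.0 35.09
large_flange [0.6487 0.1669] 0.0 24.79
cam [ 0.4995 -0.4125] -33.4 25.17
flat_pin_fixture [0.3659 0.2985] 24.5 95.65
```

View pics/fit1.png

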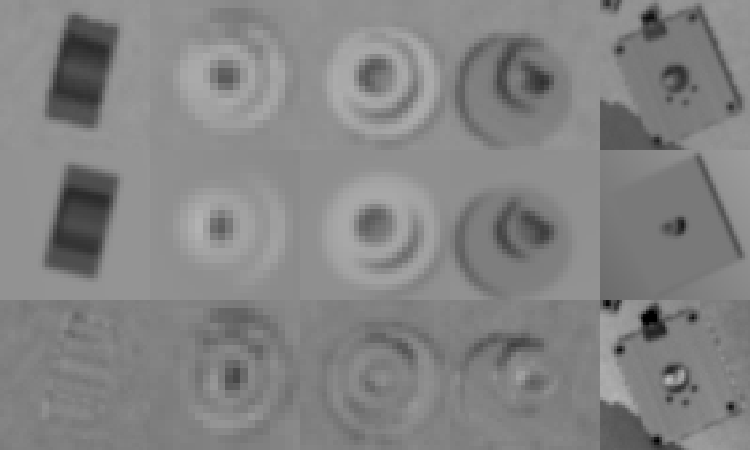

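```bash
cat > f2.py <<'E'
import pickle
from fit import *
c=pickle.load(open("D0.pkl","rb"))["top"]; img=np.load("top0.npy")
res=pickle.load(open("res0.pkl","rb"))
# split sides in front facets: colour facets by normal, model richer cam
def camm(dz=0):
    m=cam(dz)
    out=[m[0],m[1],m[2]]
    h0,h1=hub(.012+dz),hub(.034+dz)
    m2=[("p",3,[h0,h1])]
    lab=7
    # flats get own labels
    for sgn in (1,-1):
        fy=.016*sgn; fx=.0082
        out.append(("p",lab,[np.array([[-fx,fy,.012+dz],[fx,fy,.012+dz],[-fx,fy,.034+dz],[fx,fy,.034+dz]])])); lab+=1
    return out+m[3:]
sf=[fit(c,img,"small_flange",[.4488,y,0],half=h,yaw=False) for y in (.097,.0995,.1015) for h in (12,16)]
for s in sf: print(np.round(s[0],4),round(s[1],2))
tiles=[]
for mod in (M["cam"],camm()):
  for yd in (-60,-52,-45,-38,-30,-22):
    p=np.r_[.4993,-.413,np.radians(yd)]
    b=fit(c,img,"cam",p,half=17,yaw=False,model=mod)
    print(yd,np.round(b[0][:2],4),round(b[1],2))
    r,L,m=loss(b[0],c,img,mod,b[2],0,ret=True)
    u0,v0,w,h=b[2]; g=img[v0:v0+h,u0:u0+w].mean(2)
    t=np.vstack([np.clip(1.3*g,0,255),np.clip(1.3*m,0,255),np.clip(128+2*r,0,255)]).astype(np.uint8)
    if mod is not M["cam"]: tiles.append(cv2.resize(t,(133,399),interpolation=cv2.INTER_CUBIC))
cv2.imwrite("pics/fit2.png",np.hstack(tiles))
E
python3 f2.py
```

```text
[0.4487 0.0974 0.    ] 27.14
[0.4487 0.0977 0.    ] 17.65
[0.4488 0.098  0.    ] 26.78
[0.4488 0.0979 0.    ] 17.63
[0.4487 0.0982 0.    ] 26.33
[0.4488 0.0979 0.    ] 17.49
-60 [ 0.4979 -0.4141] 29.92
-52 [ 0.4987 -0.4138] 26.94
-45 [ 0.4994 -0.4133] 24.94
-38 [ 0.4996 -0.4128] 23.33
-30 [ 0.5   -0.412] 22.31
-22 [ 0.5003 -0.411 ] 23.46
-60 [ 0.4982 -0.4141] 29.55
-52 [ 0.4987 -0.4137] 26.97
-45 [ 0.4994 -0.413 ] 24.62
-38 [ 0.4996 -0.4126] 22.91
-30 [ 0.5    -0.4118] 22.24
-22 [ 0.4999 -0.4111] 23.52
```

View pics/fit2.png

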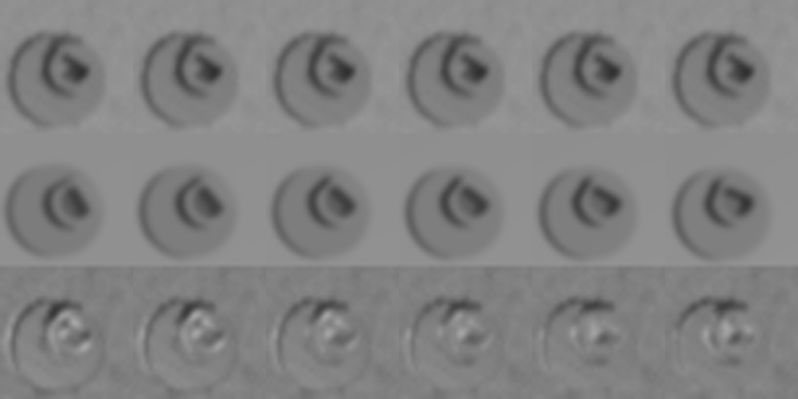

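```bash
python3 - <<'E'
s=open("fit.py").read()
s=s.replace('''    L=np.zeros((h*S,w*S),np.uint8)
''','''    def PS(groups,zp):
        X=np.vstack(groups); Y=np.c_[p[0]+cy*X[:,0]-sy*X[:,1],p[1]+sy*X[:,0]+cy*X[:,1]]
        k=(X[:,2]-zp)[:,None]; Y=np.c_[Y+k*np.array(SH),np.full(len(X),zp+z0)]
        q=(proj(c,Y)-[u0,v0]+0.5)*S-0.5
        return cv2.convexHull(np.round(q*16).astype(np.int32).reshape(-1,1,2))
    L=np.zeros((h*S,w*S),np.uint8)
''')
s=s.replace('''        else:
            A=''','''        elif o[0]=="sh":
            A=np.zeros_like(L);B=np.ones_like(L)
            cv2.fillConvexPoly(A,PS(o[2],o[3]),1,shift=4)
            if o[4] is not None: B[:]=0; cv2.fillConvexPoly(B,P(o[4]),1,shift=4)
            L[(A&B)>0]=o[1]
        else:
            A=''')
s=s.replace("S=6\n","S=6\nSH=[0.,0.]\n")
s+='''
def withshadow(m,dtop,hubg,discg,z0=0):
    # m: flange/cam list; returns with shadows
    return [("sh",9,discg,-z0,None),("sh",9,hubg,-z0,None)]+m[:2]+[("sh",10,hubg,dtop,discg[1:])]+m[2:]
M["large_flange"]=withshadow(M["large_flange"],.012,[circ(0,0,.02,.012),circ(0,0,.02,.036)],[circ(0,0,.032,0),circ(0,0,.032,.012)])
M["small_flange"]=withshadow(M["small_flange"],.012,[circ(0,0,.014,.012),circ(0,0,.014,.032)],[circ(0,0,.022,0),circ(0,0,.022,.012)])
M["cam"]=withshadow(M["cam"],.012,[hub(.012),hub(.034)],[circ(-.01,0,.034,0),circ(-.01,0,.034,.012)])
'''
open("fit.py","w").write(s)
E
cat > f3.py <<'E'
import pickle, fit
from fit import *
c=pickle.load(open("D0.pkl","rb"))["top"]; img=np.load("top0.npy")
from itertools import product
from scipy.optimize import minimize
best=None
def box(p,h):
    uv=proj(c,[[p[0],p[1],.02]])[0].round().astype(int); return (uv[0]-h,uv[1]-h,2*h,2*h)
bl=box([.6487,.1669],18); bs=box([.4488,.098],16); bc=box([.4998,-.412],20)
def f(q):
    fit.SH[:]=q[:2]*.3
    return loss(np.r_[[.6487,.1669]+q[2:4]*.003,0],c,img,M["large_flange"],bl,0)+loss(np.r_[[.4488,.098]+q[4:6]*.003,0],c,img,M["small_flange"],bs,0)+loss(np.r_[[.4998,-.412]+q[6:8]*.003,-.5+q[8]*.2],c,img,M["cam"],bc,0)
for a in np.linspace(0,2*np.pi,8,endpoint=False):
    for k in (1,2.):
        v=f(np.r_[k*np.cos(a),k*np.sin(a),np.zeros(7)])
        if best is None or v<best[0]: best=(v,a,k)
print(best)
x=np.r_[best[2]*np.cos(best[1]),best[2]*np.sin(best[1]),np.zeros(7)]
for it in range(2):
    b=minimize(f,x,method="Powell",options=dict(maxfev=900,xtol=.01,ftol=1e-4)); x=b.x
q=b.x; f(q); print(b.fun,"SH",fit.SH)
P={"large_flange":(np.r_[[.6487,.1669]+q[2:4]*.003,0],bl),"small_flange":(np.r_[[.4488,.098]+q[4:6]*.003,0],bs),"cam":(np.r_[[.4998,-.412]+q[6:8]*.003,-.5+q[8]*.2],bc)}
res=pickle.load(open("res0.pkl","rb"));tiles=[]
for n,(p,bx) in P.items():
    print(n,np.round(p[:2],4),np.degrees(p[2]),loss(p,c,img,M[n],bx,0)); res[n]=p
    r,L,m=loss(p,c,img,M[n],bx,0,ret=True)
    u0,v0,w,h=bx; g=img[v0:v0+h,u0:u0+w].mean(2)
    t=np.vstack([np.clip(1.3*g,0,255),np.clip(1.3*m,0,255),np.clip(128+2*r,0,255)]).astype(np.uint8)
    tiles.append(cv2.resize(t,(190,570),interpolation=cv2.INTER_CUBIC))
pickle.dump(res,open("res0.pkl","wb"));pickle.dump(list(fit.SH),open("sh.pkl","wb"))
cv2.imwrite("pics/fit3.png",np.hstack(tiles))
E
time python3 f3.py
```

```text
Traceback (most recent call last):
  File "f3.py", line 15, in <module>
    v=f(np.r_[k*np.cos(a),k*np.sin(a),np.zeros(7)])
  File "f3.py", line 11, in f
    fit.SH[:]=q[:2]*.3
    ^^^^^^
AttributeError: 'function' object has no attribute 'SH'

real	0m1.472s
user	0m1.344s
sys	0m0.215s
```

```bash
sed -i 's/fit\.SH/SH/g; s/import pickle, fit/import pickle/' f3.py; time python3 f3.py
```

```text
(np.float64(36.19588675481501), np.float64(0.0), 1)
33.310491766680514 SH [np.float64(0.2737590208745162), np.float64(0.03845311226242388)]
large_flange [0.6486 0.1669] 0.0 12.471199606102704
small_flange [0.4492 0.097 ] 0.0 10.489852159394884
cam [ 0.4994 -0.4123] -29.550227265103516 10.34944000118293
real	1m28.909s
user	1m27.586s
sys	0m0.179s
```

View pics/fit3.png

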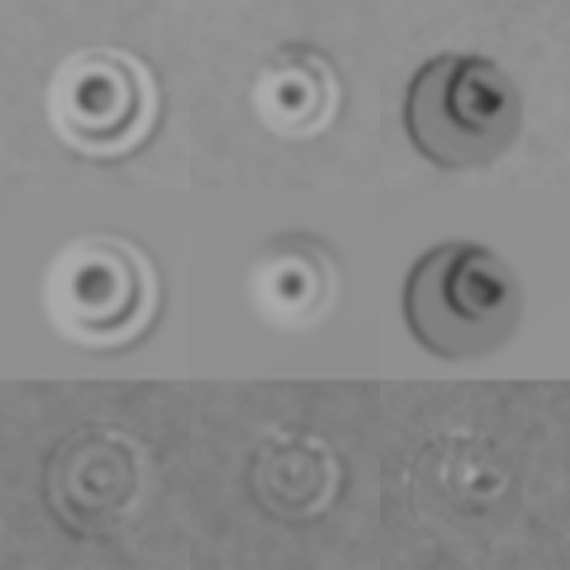

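```bash
cat > go.py <<'E'
import sys, numpy as np
from plant import bot
def plan(x,y,z,th):
    s=bot.state(); R=s["tcp_rot"]; p=s["ee_pos"]
    t0=np.degrees(np.arctan2(R[1,0],R[0,0])); dth=(th-t0+180)%360-180
    a=np.radians(th); X=np.array([np.cos(a),np.sin(a),0]);Z=np.array([-np.sin(a),np.cos(a),0])
    d=np.array([x,y,z])-p; n=int(np.ceil(np.linalg.norm(d)/.06))
    print("t",round(s["time"],2),"pos",np.round(p,4),"th",round(t0,2),"tilt",np.round(R[:2,1],4),"w",round(s["grip_width"],4),"F",np.round(s["ft_force"],1))
    print("turn wy=",round(-dth,2),"rows",int(np.ceil(abs(dth)/10.5)),"| shift mm tx,ty,tz=",np.round([d@X*1e3,-d[2]*1e3,d@Z*1e3],1),"rows",n,"each",np.round(np.array([d@X,-d[2],d@Z])/max(n,1)*1e3,2))
if __name__=="__main__": plan(*map(float,sys.argv[1:5]))
E
python3 go.py .449 .097 .16 67.8
```

```text
t 1.6 pos [0.2263 0.5557 0.3039] th 67.84 tilt [0.     0.0001] w 0.0856 F [-0.7 -0.5  0.2]
turn wy= 0.04 rows 1 | shift mm tx,ty,tz= [-340.6  143.9 -379.5] rows 9 each [-37.84  15.99 -42.17]
```

{"fn": "send_rows", "kwargs": {
  "deltas": [
    [[0, 0, 0], [-0.034, 0.014, -0.038], 60],
    [[0, 0, 0], [-0.034, 0.014, -0.038], 60],
    [[0, 0, 0], [-0.034, 0.014, -0.038], 60],
    [[0, 0, 0], [-0.034, 0.014, -0.038], 60],
    [[0, 0, 0], [-0.034, 0.014, -0.038], 60],
    [[0, 0, 0], [-0.034, 0.014, -0.038], 60],
    [[0, 0, 0], [-0.034, 0.014, -0.038], 60],
    [[0, 0, 0], [-0.034, 0.014, -0.038], 60],
    [[0, 0, 0], [-0.034, 0.016, -0.038], 60],
    [[0, 0, 0], [-0.0345, 0.016, -0.0375], 60],
    [[0, 0, 0], [0, 0, 0], 60],
    [[0, 0, 0], [0, 0, 0], 60]
  ]
}}

```text
time: 3.1
ee_pos: [0.4492, 0.0973, 0.1601]
tcp_rot: [[0.378, -0.0, -0.926], [0.926, 0.0, 0.378], [0.0, -1.0, 0.0]]
ft_force: [-0.5, 0.6, -0.1]
grip_width: 0.0512
```

```bash
cat > f4.py <<'E'
import pickle
from fit import *
from plant import bot, optics
SH[:]=pickle.load(open("sh.pkl","rb"))
a=[optics.read_camera("top") for _ in range(6)]; c=a[0]; img=np.mean([k["pixels"].astype(float) for k in a],0); np.save("top1.npy",img)
cv2.imwrite("pics/top1.png",cv2.resize(np.clip(img,0,255).astype(np.uint8)[:,:,::-1],None,fx=1.5,fy=1.5))
res=pickle.load(open("res0.pkl","rb")); tiles=[]
pl=[("sh",9,[rect(-.06,.06,-.05,.05,.012),rect(-.06,.06,-.05,.05,.022)],0,None)]+plate
pc=[dcirc(.010,.004,.022),dcirc(.010,.004,.044)]; pn=[dcirc(.010,.004,.044),dcirc(.004,.004,.052)]
M["flat_pin_fixture"]=pl+[("sh",10,pc+pn,.022,None),("p",3,pc),("p",4,pn),("p",5,[dcirc(.004,.004,.052)])]
for n in ("large_round_fixture","small_round_fixture","block_fixture","flat_pin_fixture"):
    m=M[n] if n[0]=="f" else pl+M[n][2:]
    for hf in (28,12):
        if n[0]!="f" and hf==12: continue
        b=fit(c,img,n,res[n],half=hf,model=m); print(n,hf,np.round(b[0][:2],4),round(np.degrees(b[0][2]),1),round(b[1],2))
        if hf==28: res[n]=b[0]
        r,L,mm=loss(b[0],c,img,m,b[2],0,ret=True)
        u0,v0,w,h=b[2]; g=img[v0:v0+h,u0:u0+w].mean(2)
        t=np.vstack([np.clip(1.3*g,0,255),np.clip(1.3*mm,0,255),np.clip(128+2*r,0,255)]).astype(np.uint8)
        tiles.append(cv2.resize(t,(150,450),interpolation=cv2.INTER_NEAREST))
pickle.dump(res,open("res0.pkl","wb")); cv2.imwrite("pics/fit4.png",np.hstack(tiles))
E
python3 f4.py
```

```text
large_round_fixture 28 [0.5022 0.4012] -12.7 52.57
small_round_fixture 28 [ 0.6313 -0.1326] 17.0 40.16
block_fixture 28 [ 0.3689 -0.2882] 13.4 36.63
flat_pin_fixture 28 [0.3504 0.3397] 1.0 144.19
flat_pin_fixture 12 [0.3408 0.359 ] -0.1 74.41
```

View pics/fit4.png

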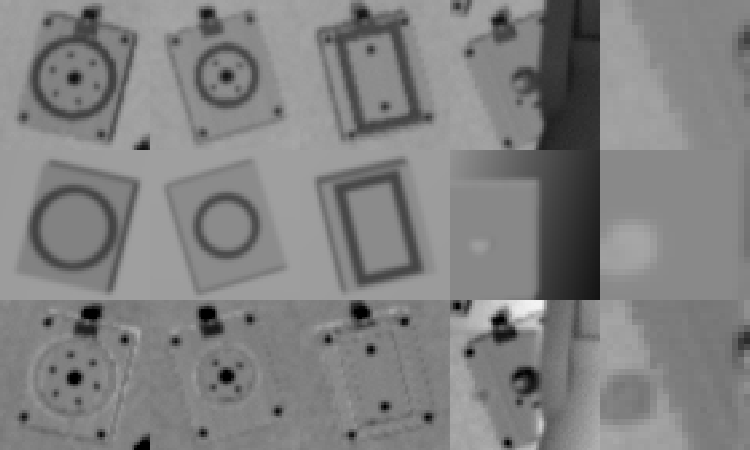

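View pics/top1.png

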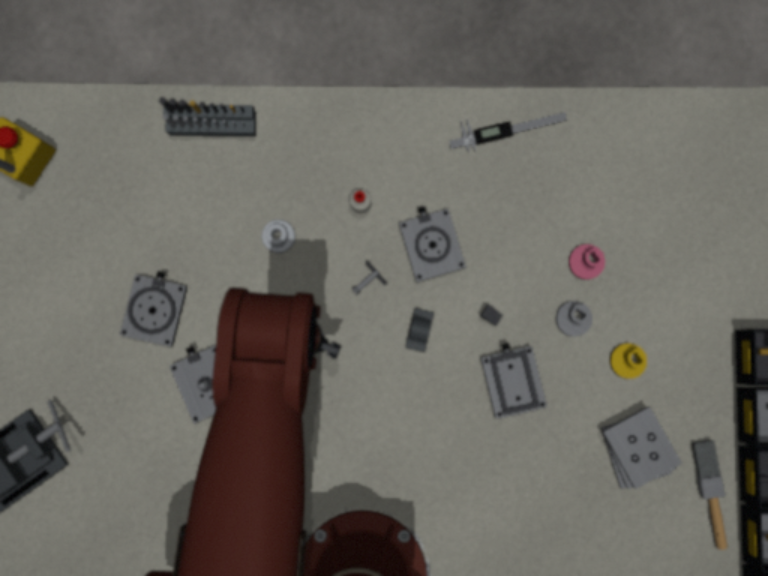

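{"fn": "send_rows", "kwargs": {
  "deltas": [
    [[0, 0, 0], [0, 0.03, 0], 60],
    [[0, 0, 0], [0, 0.03, 0], 60],
    [[0, 0, 0], [0, 0.012, 0], 60],
    [[0, 0, 0], [0, 0, 0], 60],
    [[0, 0, 0], [0, 0, 0], 60]
  ]
}}

```text
time: 4.03
ee_pos: [0.4501, 0.0973, 0.0891]
tcp_rot: [[0.377, 0.002, -0.926], [0.926, -0.0, 0.377], [0.001, -1.0, -0.002]]
ft_force: [0.0, 0.0, -0.1]
grip_width: 0.0513
```

Close.

{"fn": "send_rows", "kwargs": {
  "deltas": [
    [[0, 0, 0], [0, 0, 0], 20],
    [[0, 0, 0], [0, 0, 0], 10],
    [[0, 0, 0], [0, 0, 0], 10],
    [[0, 0, 0], [0, 0, 0], 10],
    [[0, 0, 0], [0, 0, 0], 10],
    [[0, 0, 0], [0, 0, 0], 10]
  ]
}}

```text
time: 4.78
ee_pos: [0.4501, 0.0971, 0.0892]
tcp_rot: [[0.377, 0.002, -0.926], [0.926, -0.0, 0.377], [0.001, -1.0, -0.002]]
ft_force: [-1.6, 0.0, 7.4]
grip_width: 0.0258
```

```bash
cat > snap.py <<'E'
import sys,cv2,numpy as np
from plant import bot,optics
from h import *
# snap.py cam out x y z half
cam,out=sys.argv[1:3]; x,y,z=map(float,sys.argv[3:6]); hf=int(sys.argv[6])
c=optics.read_camera(cam); u,v=proj(c,[[x,y,z]])[0].round().astype(int)
im=c["pixels"]; u0=max(0,u-hf);v0=max(0,v-hf)
p=im[v0:v0+2*hf,u0:u0+2*hf]; p=np.clip(p.astype(float)*1.4,0,255).astype(np.uint8)
f=min(780/p.shape[1],580/p.shape[0])
cv2.imwrite("pics/"+out,cv2.resize(p[:,:,::-1],None,fx=f,fy=f,interpolation=cv2.INTER_CUBIC)); print("origin",u0,v0,"scale",f,"centre",(u,v), bot.state()["time"])
E
python3 snap.py scene s1.png .45 .097 .03 45; python3 go.py .449 .097 .16 67.8
```

```text
origin 262 157 scale 6.444444444444445 centre (np.int64(307), np.int64(202)) 4.825
t 4.83 pos [0.4501 0.0972 0.0892] th 67.84 tilt [ 0.0017 -0.0001] w 0.0256 F [-1.9  0.3  5.9]
turn wy= 0.04 rows 1 | shift mm tx,ty,tz= [ -0.6 -70.8   0.9] rows 2 each [ -0.28 -35.41   0.46]
```

View pics/s1.png

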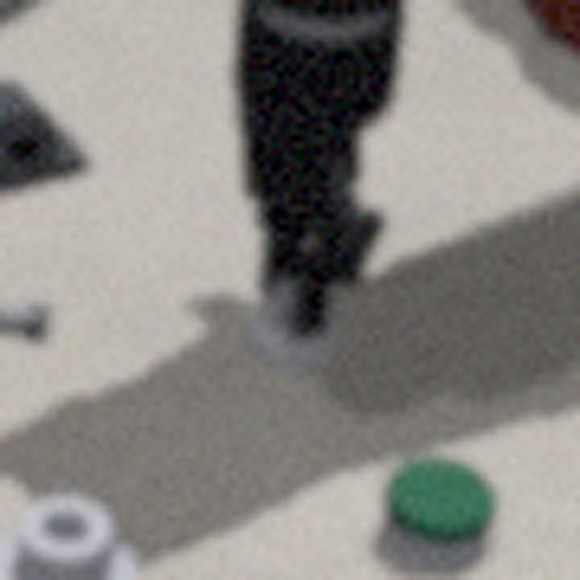

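{"fn": "send_rows", "kwargs": {
  "deltas": [
    [[0, 0, 0], [0, -0.01, 0], 10],
    [[0, 0, 0], [0, -0.03, 0], 10],
    [[0, 0, 0], [0, -0.03, 0], 10],
    [[0, 0, 0], [0, 0, 0], 10],
    [[0, 0, 0], [0, 0, 0], 10]
  ]
}}

```text
time: 5.45
ee_pos: [0.4492, 0.0972, 0.1575]
tcp_rot: [[0.377, -0.0, -0.926], [0.926, 0.0, 0.377], [-0.0, -1.0, 0.0]]
ft_force: [0.4, -0.6, -1.5]
grip_width: 0.0258
```

```bash
python3 snap.py scene s2.png .45 .097 .09 45; python3 go.py .6313 -.1326 .16 67.8
```

```text
origin 264 141 scale 6.444444444444445 centre (np.int64(309), np.int64(186)) 5.5
t 5.5 pos [0.4489 0.0972 0.1571] th 67.84 tilt [-0.0012  0.0002] w 0.0255 F [ 0.3 -0.6 -1.5]
turn wy= 0.04 rows 1 | shift mm tx,ty,tz= [-143.9   -2.9 -255.7] rows 5 each [-28.77  -0.59 -51.15]
```

View pics/s2.png

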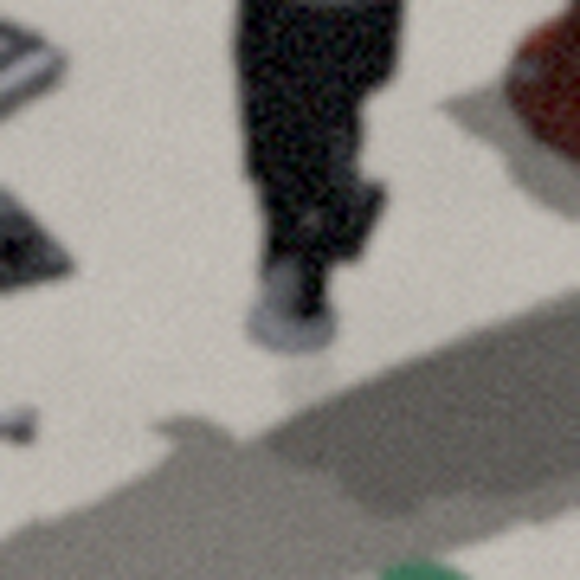

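{"fn": "send_rows", "kwargs": {
  "deltas": [
    [[0, 0, 0], [-0.018, 0, -0.032], 10],
    [[0, 0, 0], [-0.024, 0, -0.0425], 10],
    [[0, 0, 0], [-0.024, 0, -0.0425], 10],
    [[0, 0, 0], [-0.024, 0, -0.0425], 10],
    [[0, 0, 0], [-0.024, 0, -0.0425], 10],
    [[0, 0, 0], [-0.018, 0, -0.032], 10],
    [[0, 0, 0], [-0.012, 0, -0.022], 10],
    [[0, 0, 0], [0, 0, 0], 10],
    [[0, 0, 0], [0, 0, 0], 10]
  ]
}}

```text
time: 6.62
ee_pos: [0.6313, -0.1321, 0.1568]
tcp_rot: [[0.377, -0.002, -0.926], [0.926, 0.001, 0.377], [0.0, -1.0, 0.002]]
ft_force: [-0.7, -0.5, -0.3]
grip_width: 0.0256
```

```bash
python3 go.py .6313 -.1326 .113 67.8; python3 snap.py top t2.png .6313 -.1326 .03 45; python3 snap.py scene s3.png .6313 -.1326 .05 45
```

```text
t 6.62 pos [ 0.6313 -0.1321  0.1568] th 67.84 tilt [-0.0019  0.0011] w 0.0256 F [-0.7 -0.5 -0.3]
turn wy= 0.04 rows 1 | shift mm tx,ty,tz= [-0.5 43.8 -0.2] rows 1 each [-0.49 43.75 -0.19]
origin 243 118 scale 6.444444444444445 centre (np.int64(288), np.int64(163)) 6.675
origin 173 138 scale 6.444444444444445 centre (np.int64(218), np.int64(183)) 6.725
```

View pics/t2.png

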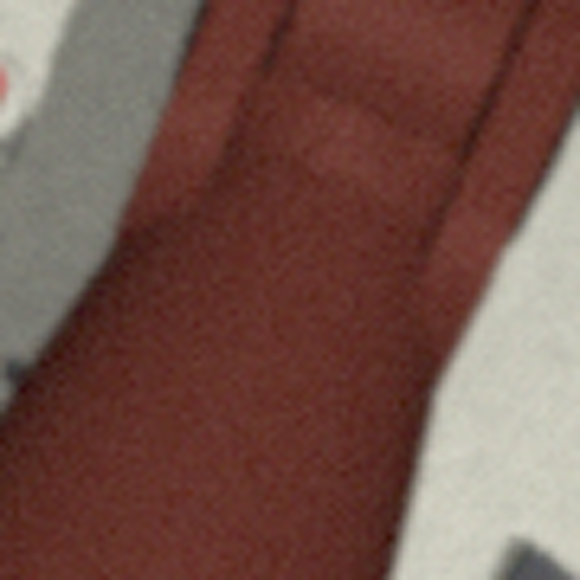

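View pics/s3.png

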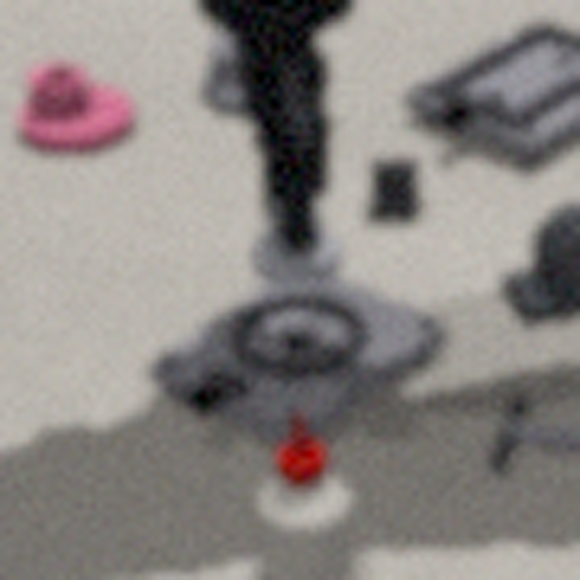

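{"fn": "send_rows", "kwargs": {
  "deltas": [
    [[0, 0, 0], [-0.0005, 0.015, 0], 10],
    [[0, 0, 0], [0, 0.015, 0], 10],
    [[0, 0, 0], [0, 0.01, 0], 10],
    [[0, 0, 0], [0, 0.0045, 0], 10],
    [[0, 0, 0], [0, 0, 0], 10],
    [[0, 0, 0], [0, 0, 0], 10]
  ]
}}

```text
time: 7.48
ee_pos: [0.6323, -0.1333, 0.114]
tcp_rot: [[0.377, 0.001, -0.926], [0.926, -0.0, 0.377], [0.0, -1.0, -0.001]]
ft_force: [-0.1, 0.0, -0.9]
grip_width: 0.0259
```

{"fn": "send_rows", "kwargs": {
  "deltas": [
    [[0, 0, 0], [0, 0.0015, 0], 10],
    [[0, 0, 0], [0, 0.0015, 0], 10],
    [[0, 0, 0], [0, 0, 0], 10],
    [[0, 0, 0], [0, 0, 0], 10]
  ]
}}

```text
time: 7.98
ee_pos: [0.6322, -0.1333, 0.1113]
tcp_rot: [[0.377, 0.001, -0.926], [0.926, -0.0, 0.377], [-0.0, -1.0, -0.001]]
ft_force: [-3.1, 0.0, 5.3]
grip_width: 0.0258
```

Contact made on the plate. Release and lift.

{"fn": "send_rows", "kwargs": {
  "deltas": [
    [[0, 0, 0], [0, 0, 0], 50],
    [[0, 0, 0], [0, 0, 0], 60],
    [[0, 0, 0], [0, 0, 0], 60],
    [[0, 0, 0], [0, -0.03, 0], 60],
    [[0, 0, 0], [0, -0.04, 0], 60],
    [[0, 0, 0], [0, 0, 0], 60],
    [[0, 0, 0], [0, 0, 0], 60]
  ]
}}

```text
time: 8.85
ee_pos: [0.6319, -0.1331, 0.1799]
tcp_rot: [[0.377, -0.0, -0.926], [0.926, 0.0, 0.377], [0.0, -1.0, 0.0]]
ft_force: [-0.6, 0.0, -0.6]
grip_width: 0.0514
```

```bash
python3 go.py .4683 -.1087 .16 76.8
```

```text
t 8.85 pos [ 0.6319 -0.1331  0.1799] th 67.84 tilt [-0.0002  0.0002] w 0.0514 F [-0.6  0.  -0.6]
turn wy= -8.96 rows 1 | shift mm tx,ty,tz= [-13.6  19.9 164.8] rows 3 each [-4.52  6.65 54.94]
```

{"fn": "send_rows", "kwargs": {
  "deltas": [
    [[0, -9, 0], [0, 0, 0], 65],
    [[0, 0, 0], [-0.004, 0.006, 0.045], 65],
    [[0, 0, 0], [-0.004, 0.006, 0.045], 65],
    [[0, 0, 0], [-0.004, 0.006, 0.045], 65],
    [[0, 0, 0], [-0.0015, 0.002, 0.03], 65],
    [[0, 0, 0], [0, 0, 0], 65],
    [[0, 0, 0], [0, 0, 0], 65]
  ]
}}

```text
time: 9.72
ee_pos: [0.4685, -0.1089, 0.16]
tcp_rot: [[0.228, 0.0, -0.974], [0.974, 0.0, 0.228], [0.0, -1.0, -0.0]]
ft_force: [0.3, -0.2, 0.7]
grip_width: 0.0554
```

```bash
cat > f5.py <<'E'
import pickle
from fit import *
from plant import bot, optics
SH[:]=pickle.load(open("sh.pkl","rb"))
a=[optics.read_camera("top") for _ in range(4)]; c=a[0]; img=np.mean([k["pixels"].astype(float) for k in a],0); np.save("top2.npy",img)
cv2.imwrite("pics/top2.png",cv2.resize(np.clip(img,0,255).astype(np.uint8)[:,:,::-1],None,fx=1.5,fy=1.5))
E
python3 f5.py; python3 go.py .4683 -.1087 .088 76.8
```

```text
t 9.93 pos [ 0.4687 -0.1089  0.1603] th 76.85 tilt [-0.0002  0.0002] w 0.0554 F [-0.3 -0.2 -0.4]
turn wy= 0.05 rows 1 | shift mm tx,ty,tz= [ 0.1 72.3  0.4] rows 2 each [ 0.04 36.13  0.21]
```

View pics/top2.png

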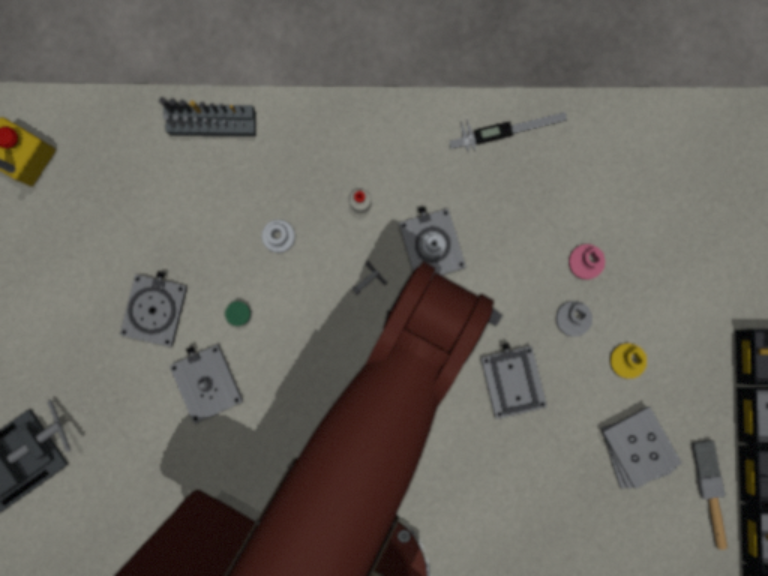

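{"fn": "send_rows", "kwargs": {
  "deltas": [
    [[0, 0, 0], [0, 0.03, 0], 65],
    [[0, 0, 0], [0, 0.03, 0], 65],
    [[0, 0, 0], [0, 0.011, 0], 65],
    [[0, 0, 0], [0, 0, 0], 65],
    [[0, 0, 0], [0, 0, 0], 30],
    [[0, 0, 0], [0, 0, 0], 20],
    [[0, 0, 0], [0, 0, 0], 20],
    [[0, 0, 0], [0, 0, 0], 20],
    [[0, 0, 0], [0, 0, 0], 20]
  ]
}}

```text
time: 11.05
ee_pos: [0.4691, -0.1092, 0.0909]
tcp_rot: [[0.228, 0.002, -0.974], [0.974, -0.001, 0.228], [-0.0, -1.0, -0.003]]
ft_force: [0.1, -0.9, 6.3]
grip_width: 0.0325
```

```bash
cat > f6.py <<'E'
import pickle
from fit import *
c=pickle.load(open("D0.pkl","rb"))["top"]
SH[:]=pickle.load(open("sh.pkl","rb")); img=np.load("top2.npy")
res=pickle.load(open("res0.pkl","rb")); tiles=[]
pl=[("sh",9,[rect(-.06,.06,-.05,.05,.012),rect(-.06,.06,-.05,.05,.022)],0,None)]+plate
pc=[dcirc(.010,.004,.022),dcirc(.010,.004,.044)]; pn=[dcirc(.010,.004,.044),circ(0,0,.004,.052)]
M["flat_pin_fixture"]=pl+[("sh",10,pc+pn,.022,None),("p",3,pc),("p",4,pn),("p",5,[circ(0,0,.004,.052)])]
sf=[o for o in M["small_flange"] if o[1]!=9]
for n,p0,hf,z0,m,yw in [("flat_pin_fixture",[.3655,.2985,.43],28,0,M["flat_pin_fixture"],True),("flat_pin_fixture",[.3655,.2985,.43],8,0,M["flat_pin_fixture"],True),("small_flange",[.6313,-.1326,0],8,.022,sf,False),("small_flange",[.6313,-.1326,0],9,.022,M["small_round_fixture"] and sf,False)]:
        b=fit(c,img,n,p0,z0=z0,half=hf,model=m,yaw=yw); print(n,hf,np.round(b[0][:2],4),round(np.degrees(b[0][2]),1),round(b[1],2))
        r,L,mm=loss(b[0],c,img,m,b[2],z0,ret=True)
        u0,v0,w,h=b[2]; g=img[v0:v0+h,u0:u0+w].mean(2)
        t=np.vstack([np.clip(1.3*g,0,255),np.clip(1.3*mm,0,255),np.clip(128+2*r,0,255)]).astype(np.uint8)
        tiles.append(cv2.resize(t,(190,570),interpolation=cv2.INTER_NEAREST))
cv2.imwrite("pics/fit6.png",np.hstack(tiles))
E
python3 f6.py; python3 go.py .4683 -.1087 .16 76.8
```

```text
flat_pin_fixture 28 [0.3619 0.2982] 24.3 72.37
flat_pin_fixture 8 [0.3611 0.2954] 30.0 64.21
small_flange 8 [ 0.6329 -0.1351] 0.0 108.72
small_flange 9 [ 0.6322 -0.1353] 0.0 108.7
t 11.05 pos [ 0.4691 -0.1092  0.0909] th 76.84 tilt [ 0.0024 -0.001 ] w 0.0325 F [ 0.1 -0.9  6.3]
turn wy= 0.04 rows 1 | shift mm tx,ty,tz= [  0.3 -69.1   0.9] rows 2 each [  0.15 -34.53   0.47]
```

View pics/fit6.png

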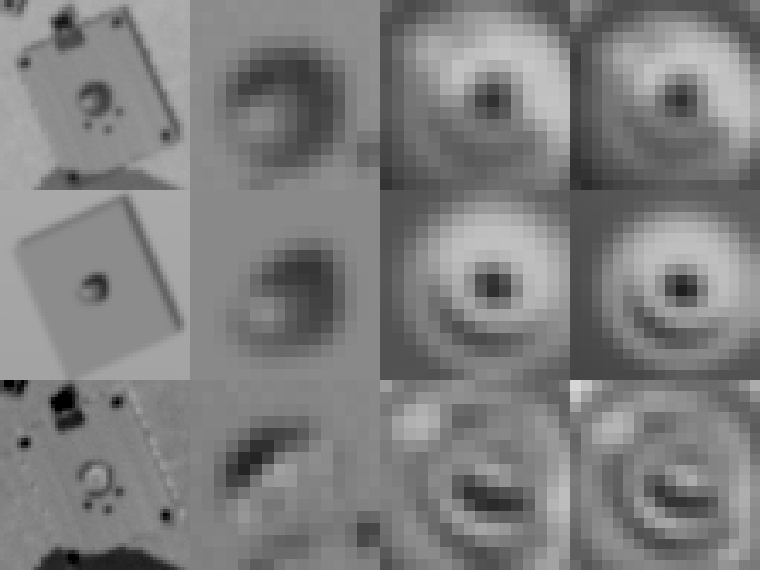

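{"fn": "send_rows", "kwargs": {
  "deltas": [
    [[0, 0, 0], [0, -0.01, 0], 20],
    [[0, 0, 0], [0, -0.03, 0], 20],
    [[0, 0, 0], [0, -0.03, 0], 20],
    [[0, 0, 0], [0, 0, 0], 20],
    [[0, 0, 0], [0, 0, 0], 20]
  ]
}}

```text
time: 11.68
ee_pos: [0.4678, -0.1086, 0.1584]
tcp_rot: [[0.228, -0.001, -0.974], [0.974, 0.001, 0.228], [0.0, -1.0, 0.001]]
ft_force: [-0.3, 0.4, -4.0]
grip_width: 0.0329
```

```bash
python3 snap.py scene s4.png .4683 -.1087 .09 45; python3 go.py .3689 -.2882 .16 103.4
```

```text
origin 218 116 scale 6.444444444444445 centre (np.int64(263), np.int64(161)) 11.725
t 11.72 pos [ 0.4676 -0.1084  0.158 ] th 76.84 tilt [-0.0017  0.001 ] w 0.0327 F [-0.5  0.3 -4. ]
turn wy= -26.56 rows 3 | shift mm tx,ty,tz= [-152.    -2.   137.6] rows 4 each [-38.    -0.5   34.41]
```

View pics/s4.png

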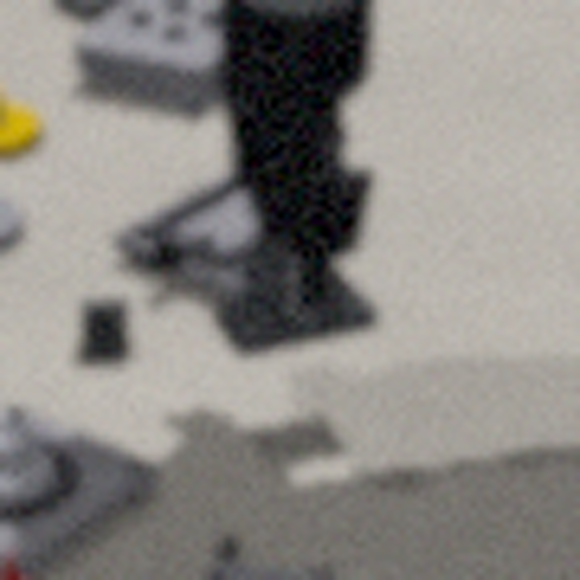

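{"fn": "send_rows", "kwargs": {
  "deltas": [
    [[0, -9, 0], [0, 0, 0], 20],
    [[0, -9, 0], [0, 0, 0], 20],
    [[0, -8.6, 0], [0, 0, 0], 20],
    [[0, 0, 0], [-0.027, 0, 0.0246], 20],
    [[0, 0, 0], [-0.035, 0, 0.032], 20],
    [[0, 0, 0], [-0.035, 0, 0.032], 20],
    [[0, 0, 0], [-0.035, 0, 0.03], 20],
    [[0, 0, 0], [-0.02, 0, 0.019], 20],
    [[0, 0, 0], [0, 0, 0], 20],
    [[0, 0, 0], [0, 0, 0], 20]
  ]
}}

```text
time: 12.98
ee_pos: [0.3695, -0.2878, 0.1584]
tcp_rot: [[-0.232, -0.001, -0.973], [0.973, 0.002, -0.232], [0.002, -1.0, 0.0]]
ft_force: [0.9, 0.6, -3.8]
grip_width: 0.0331
```

```bash
python3 snap.py scene s5.png .3689 -.2882 .05 40; python3 go.py .3689 -.2882 .113 103.4
```

```text
origin 215 103 scale 7.25 centre (np.int64(255), np.int64(143)) 13.025
t 13.03 pos [ 0.3698 -0.2876  0.1586] th 103.47 tilt [-0.0007  0.0014] w 0.0335 F [ 0.1  1.  -4.6]
turn wy= 0.07 rows 1 | shift mm tx,ty,tz= [-0.4 45.6  1. ] rows 1 each [-0.36 45.57  0.96]
```

View pics/s5.png

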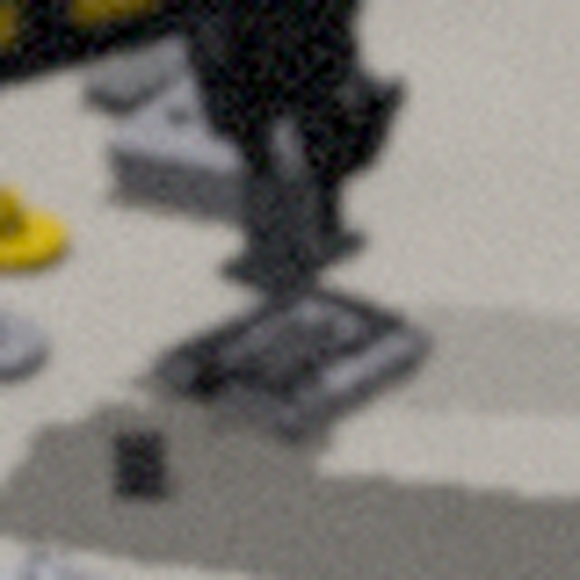

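{"fn": "send_rows", "kwargs": {
  "deltas": [
    [[0, 0, 0], [-0.0003, 0.015, 0.001], 20],
    [[0, 0, 0], [0, 0.015, 0], 20],
    [[0, 0, 0], [0, 0.01, 0], 20],
    [[0, 0, 0], [0, 0.003, 0], 20],
    [[0, 0, 0], [0, 0.0015, 0], 20],
    [[0, 0, 0], [0, 0, 0], 20],
    [[0, 0, 0], [0, 0, 0], 20]
  ]
}}

```text
time: 13.9
ee_pos: [0.369, -0.2893, 0.1153]
tcp_rot: [[-0.232, 0.001, -0.973], [0.973, -0.001, -0.232], [-0.001, -1.0, -0.0]]
ft_force: [-0.1, -0.2, -3.6]
grip_width: 0.0329
```

{"fn": "send_rows", "kwargs": {
  "deltas": [
    [[0, 0, 0], [0, 0.0015, 0], 20],
    [[0, 0, 0], [0, 0.001, 0], 20],
    [[0, 0, 0], [0, 0, 0], 20],
    [[0, 0, 0], [0, 0, 0], 20]
  ]
}}

```text
time: 14.4
ee_pos: [0.3688, -0.2892, 0.1129]
tcp_rot: [[-0.232, 0.0, -0.973], [0.973, -0.0, -0.232], [-0.0, -1.0, -0.0]]
ft_force: [-2.5, 2.3, 6.0]
grip_width: 0.0333
```

Seated with contact force. Release, lift, then head to the large flange.

{"fn": "send_rows", "kwargs": {
  "deltas": [
    [[0, 0, 0], [0, 0, 0], 60],
    [[0, 0, 0], [0, 0, 0], 65],
    [[0, 0, 0], [0, 0, 0], 65],
    [[0, 0, 0], [0, -0.03, 0], 65],
    [[0, 0, 0], [0, -0.05, 0], 65],
    [[0, 0, 0], [0, 0, 0], 65],
    [[0, 0, 0], [0, 0, 0], 65]
  ]
}}

```text
time: 15.28
ee_pos: [0.3688, -0.2891, 0.1919]
tcp_rot: [[-0.232, 0.0, -0.973], [0.973, 0.0, -0.232], [0.0, -1.0, -0.0]]
ft_force: [0.3, 0.6, -0.8]
grip_width: 0.0555
```

```bash
python3 go.py .6486 .1669 .19 103.4;python3 snap.py scene s6.png .3689 -.2882 .05 40
```

```text
t 15.28 pos [ 0.3688 -0.2891  0.1919] th 103.44 tilt [0.     0.0002] w 0.0555 F [ 0.3  0.6 -0.8]
turn wy= 0.04 rows 1 | shift mm tx,ty,tz= [ 378.7    1.9 -377.9] rows 9 each [ 42.08   0.22 -41.98]
origin 215 103 scale 7.25 centre (np.int64(255), np.int64(143)) 15.325
```

View pics/s6.png

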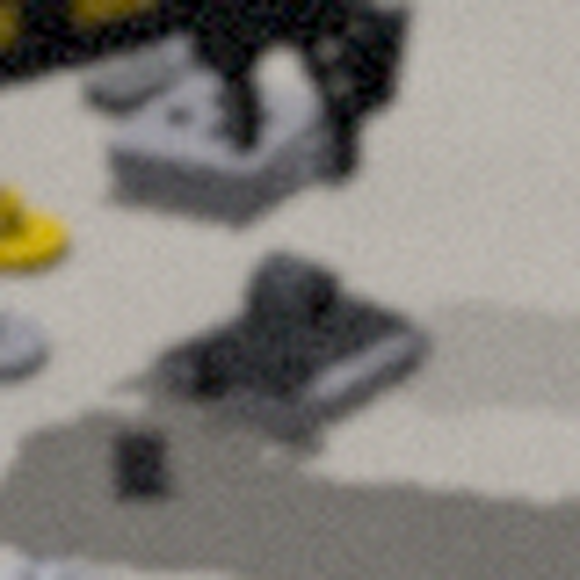

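{"fn": "send_rows", "kwargs": {
  "deltas": [
    [[0, 0, 0], [0.03, 0, -0.03], 75],
    [[0, 0, 0], [0.04, 0, -0.04], 75],
    [[0, 0, 0], [0.04, 0, -0.04], 75],
    [[0, 0, 0], [0.04, 0, -0.04], 75],
    [[0, 0, 0], [0.04, 0, -0.04], 75],
    [[0, 0, 0], [0.04, 0, -0.04], 75],
    [[0, 0, 0], [0.04, 0, -0.04], 75],
    [[0, 0, 0], [0.04, 0, -0.04], 75],
    [[0, 0, 0], [0.04, 0.002, -0.04], 75],
    [[0, 0, 0], [0.0287, 0, -0.028], 75],
    [[0, 0, 0], [0, 0, 0], 75],
    [[0, 0, 0], [0, 0, 0], 75]
  ]
}}

```text
time: 16.82
ee_pos: [0.6477, 0.1668, 0.1889]
tcp_rot: [[-0.233, -0.002, -0.973], [0.973, -0.0, -0.233], [0.0, -1.0, 0.002]]
ft_force: [0.2, 0.2, 0.4]
grip_width: 0.0642
```

```bash
sed -i 's/top2/top3/g' f5.py; python3 f5.py; python3 go.py .6486 .1669 .09 103.4
```

```text
t 17.02 pos [0.6482 0.1661 0.1905] th 103.37 tilt [0. 0.] w 0.0641 F [-0.4 -0.1  0.4]
turn wy= -0.03 rows 1 | shift mm tx,ty,tz= [  0.7 100.5  -0.6] rows 2 each [ 0.33 50.25 -0.29]
```

View pics/top3.png

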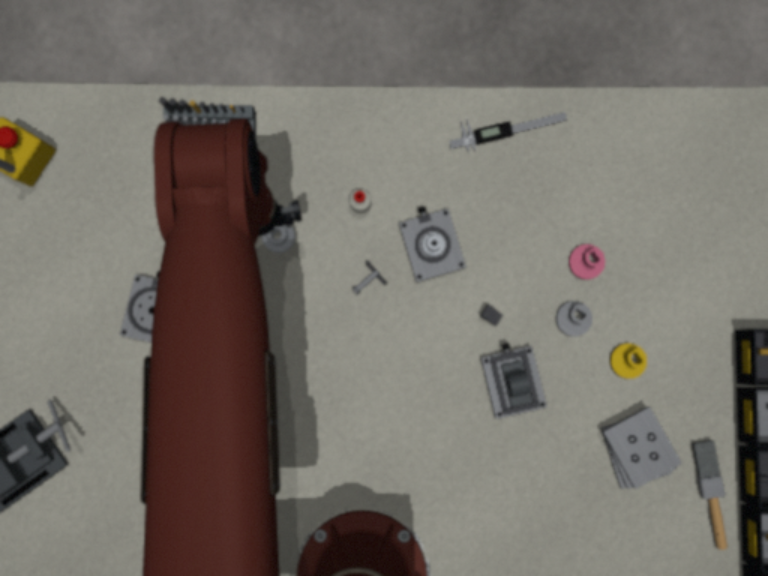

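{"fn": "send_rows", "kwargs": {
  "deltas": [
    [[0, 0, 0], [0.0005, 0.035, 0], 75],
    [[0, 0, 0], [0, 0.035, -0.0005], 75],
    [[0, 0, 0], [0, 0.02, 0], 75],
    [[0, 0, 0], [0, 0.0095, 0], 75],
    [[0, 0, 0], [0, 0, 0], 75],
    [[0, 0, 0], [0, 0, 0], 40],
    [[0, 0, 0], [0, 0, 0], 25],
    [[0, 0, 0], [0, 0, 0], 25],
    [[0, 0, 0], [0, 0, 0], 25],
    [[0, 0, 0], [0, 0, 0], 25]
  ]
}}

```text
time: 18.27
ee_pos: [0.6498, 0.1678, 0.0928]
tcp_rot: [[-0.232, 0.003, -0.973], [0.973, 0.0, -0.232], [-0.0, -1.0, -0.003]]
ft_force: [-1.1, 0.0, 6.5]
grip_width: 0.0379
```

```bash
cat > f7.py <<'E'
import pickle
from fit import *
c=pickle.load(open("D0.pkl","rb"))["top"]
SH[:]=pickle.load(open("sh.pkl","rb")); img=np.load("top3.npy")
res=pickle.load(open("res0.pkl","rb")); tiles=[]
sf=[o for o in M["small_flange"] if o[1]!=9]
# combined: fixture fixed + flange: fill ring via hull in world coords of fixture centre relative
for n,p0,hf,z0,m,yw in [("small_flange",[.6322,-.1333,0],8,.022,[("p",11,[circ(0,0,.027,.0)])]+sf,False),("small_flange",[.6322,-.1333,0],9,.022,[("p",11,[circ(0,0,.027,.0)])]+sf,False),("bearing_block",[.3689,-.2892,.234],14,.022,M["bearing_block"],True)]:
        b=fit(c,img,n,p0,z0=z0,half=hf,model=m,yaw=yw); print(n,hf,np.round(b[0][:2],4),round(np.degrees(b[0][2]),1),round(b[1],2))
        r,L,mm=loss(b[0],c,img,m,b[2],z0,ret=True)
        u0,v0,w,h=b[2]; g=img[v0:v0+h,u0:u0+w].mean(2)
        t=np.vstack([np.clip(1.3*g,0,255),np.clip(1.3*mm,0,255),np.clip(128+2*r,0,255)]).astype(np.uint8)
        tiles.append(cv2.resize(t,(190,570),interpolation=cv2.INTER_NEAREST))
cv2.imwrite("pics/fit7.png",np.hstack(tiles))
E
python3 f7.py; python3 go.py .6486 .1669 .16 103.4
```

```text
small_flange 8 [ 0.6313 -0.1342] 0.0 48.09
small_flange 9 [ 0.6313 -0.1338] 0.0 51.47
bearing_block 14 [ 0.369 -0.287] 12.8 93.51
t 18.27 pos [0.6498 0.1678 0.0928] th 103.44 tilt [0.0028 0.0002] w 0.0379 F [-1.1  0.   6.5]
turn wy= 0.04 rows 1 | shift mm tx,ty,tz= [ -0.6 -67.2   1.4] rows 2 each [ -0.28 -33.58   0.71]
```

View pics/fit7.png

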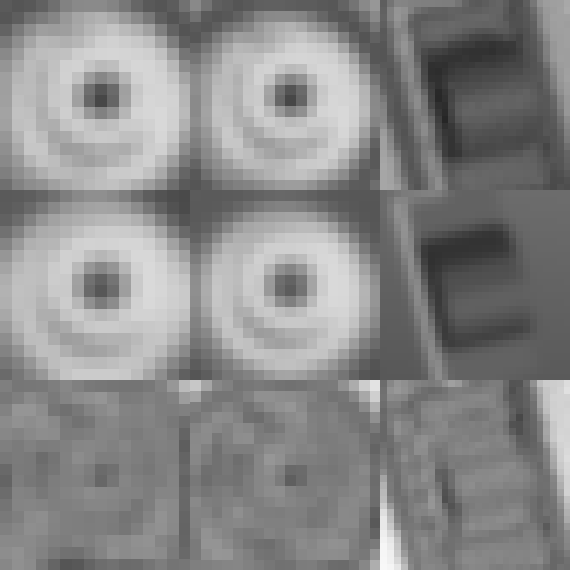

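{"fn": "send_rows", "kwargs": {
  "deltas": [
    [[0, 0, 0], [0, -0.01, 0], 25],
    [[0, 0, 0], [0, -0.03, 0], 25],
    [[0, 0, 0], [0, -0.03, 0], 25],
    [[0, 0, 0], [0, 0, 0], 25],
    [[0, 0, 0], [0, 0, 0], 25]
  ]
}}

```text
time: 18.9
ee_pos: [0.6485, 0.1677, 0.1602]
tcp_rot: [[-0.232, -0.001, -0.973], [0.973, 0.0, -0.232], [0.0, -1.0, 0.001]]
ft_force: [1.0, -0.6, -1.3]
grip_width: 0.0377
```

```bash
python3 snap.py scene s7.png .6486 .1669 .08 50; python3 go.py .5024 .4011 .162 103.4
```

```text
origin 222 175 scale 5.8 centre (np.int64(272), np.int64(225)) 18.95
t 18.95 pos [0.6482 0.1677 0.1596] th 103.44 tilt [-0.0018 -0.    ] w 0.0377 F [-1.3  1.  -1.8]
turn wy= 0.04 rows 1 | shift mm tx,ty,tz= [260.9  -2.4  87.7] rows 5 each [52.18 -0.48 17.54]
```

View pics/s7.png

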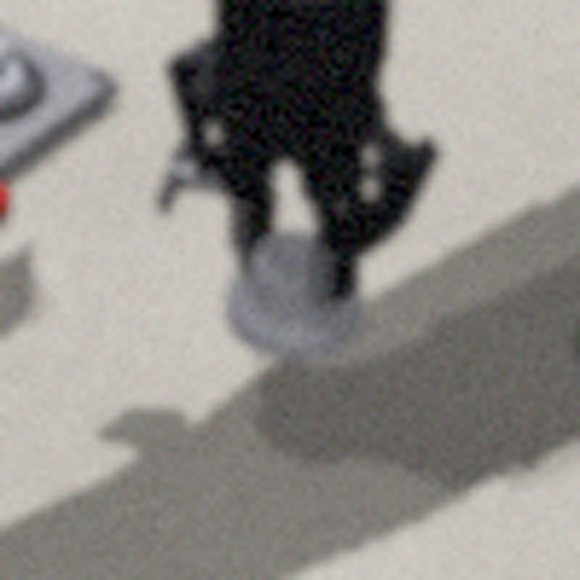

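{"fn": "send_rows", "kwargs": {
  "deltas": [
    [[0, 0, 0], [0.03, 0, 0.01], 25],
    [[0, 0, 0], [0.045, 0, 0.015], 25],
    [[0, 0, 0], [0.045, 0, 0.015], 25],
    [[0, 0, 0], [0.045, 0, 0.015], 25],
    [[0, 0, 0], [0.045, 0, 0.015], 25],
    [[0, 0, 0], [0.035, 0, 0.012], 25],
    [[0, 0, 0], [0.016, 0, 0.0057], 25],
    [[0, 0, 0], [0, 0, 0], 25],
    [[0, 0, 0], [0, 0, 0], 25]
  ]
}}

```text
time: 20.08
ee_pos: [0.5035, 0.4002, 0.1605]
tcp_rot: [[-0.231, -0.0, -0.973], [0.973, -0.0, -0.231], [-0.0, -1.0, 0.0]]
ft_force: [0.9, -0.3, -2.1]
grip_width: 0.0375
```

```bash
python3 snap.py scene s8.png .5024 .4011 .05 50; python3 go.py .5024 .4011 .1148 103.4
```

```text
origin 325 210 scale 5.8 centre (np.int64(375), np.int64(260)) 20.125
t 20.12 pos [0.5036 0.4001 0.1606] th 103.36 tilt [-0.0001 -0.0004] w 0.0374 F [ 0.1  0.5 -1.3]
turn wy= -0.04 rows 1 | shift mm tx,ty,tz= [ 1.3 45.8  0.9] rows 1 each [ 1.28 45.82  0.9 ]
```

View pics/s8.png

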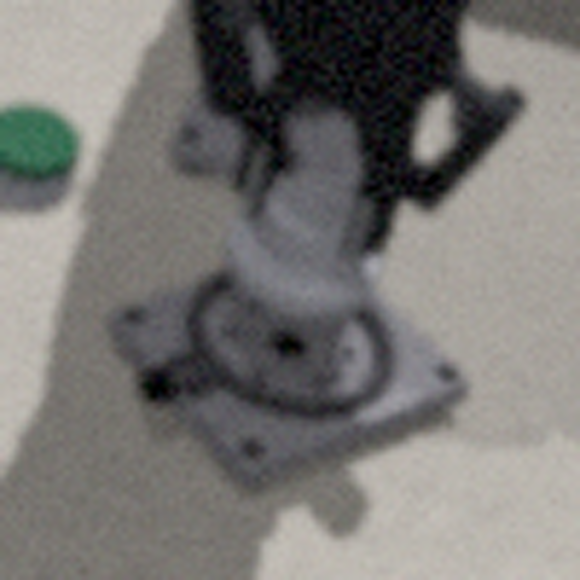

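{"fn": "send_rows", "kwargs": {
  "deltas": [
    [[0, 0, 0], [0.0013, 0.015, 0.0009], 25],
    [[0, 0, 0], [0, 0.015, 0], 25],
    [[0, 0, 0], [0, 0.01, 0], 25],
    [[0, 0, 0], [0, 0.003, 0], 25],
    [[0, 0, 0], [0, 0.0015, 0], 25],
    [[0, 0, 0], [0, 0, 0], 25],
    [[0, 0, 0], [0, 0, 0], 25]
  ]
}}

```text
time: 21.0
ee_pos: [0.5019, 0.4024, 0.1169]
tcp_rot: [[-0.232, 0.001, -0.973], [0.973, 0.0, -0.232], [0.0, -1.0, -0.001]]
ft_force: [0.5, 0.2, -1.1]
grip_width: 0.0377
```

{"fn": "send_rows", "kwargs": {
  "deltas": [
    [[0, 0, 0], [-0.001, 0.0015, 0], 25],
    [[0, 0, 0], [0, 0.001, 0], 25],
    [[0, 0, 0], [0, 0, 0], 25],
    [[0, 0, 0], [0, 0, 0], 25]
  ]
}}

```text
time: 21.5
ee_pos: [0.5021, 0.4012, 0.1149]
tcp_rot: [[-0.232, 0.001, -0.973], [0.973, 0.0, -0.232], [-0.0, -1.0, -0.001]]
ft_force: [-2.8, -1.6, 5.2]
grip_width: 0.0376
```

{"fn": "send_rows", "kwargs": {
  "deltas": [
    [[0, 0, 0], [0, 0, 0], 65],
    [[0, 0, 0], [0, 0, 0], 75],
    [[0, 0, 0], [0, 0, 0], 75],
    [[0, 0, 0], [0, -0.03, 0], 75],
    [[0, 0, 0], [0, -0.05, 0], 75],
    [[0, 0, 0], [0, 0, 0], 75],
    [[0, 0, 0], [0, 0, 0], 75]
  ]
}}

```text
time: 22.38
ee_pos: [0.5019, 0.4012, 0.1937]
tcp_rot: [[-0.232, 0.0, -0.973], [0.973, 0.0, -0.232], [0.0, -1.0, -0.0]]
ft_force: [0.1, -0.5, -0.1]
grip_width: 0.0639
```

```bash
python3 go.py .4995 -.4123 .19 60.4;python3 snap.py scene s9.png .5024 .4011 .05 50
```

```text
t 22.38 pos [0.5019 0.4012 0.1937] th 103.44 tilt [0.0001 0.0001] w 0.0639 F [ 0.1 -0.5 -0.1]
turn wy= 43.04 rows 5 | shift mm tx,ty,tz= [-708.5    3.7 -399.8] rows 14 each [-50.61   0.26 -28.55]
origin 325 210 scale 5.8 centre (np.int64(375), np.int64(260)) 22.425
```

View pics/s9.png

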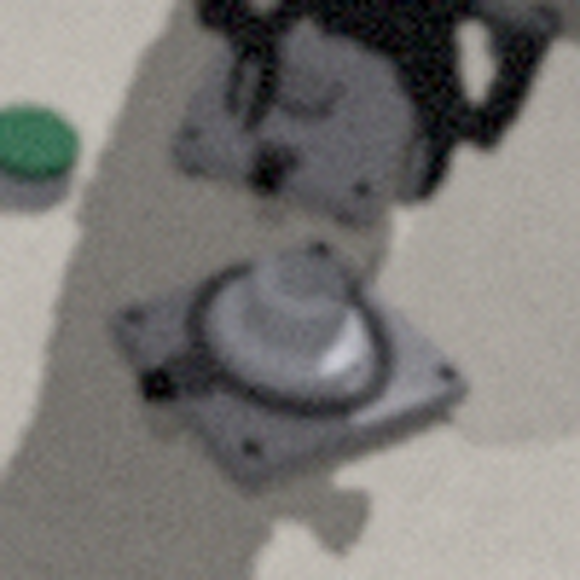

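Large flange sits in its ring. Turn, then across to the cam in two calls.

{"fn": "send_rows", "kwargs": {
  "deltas": [
    [[0, 9, 0], [0, 0, 0], 75],
    [[0, 9, 0], [0, 0, 0], 75],
    [[0, 9, 0], [0, 0, 0], 75],
    [[0, 9, 0], [0, 0, 0], 75],
    [[0, 7, 0], [0, 0, 0], 75],
    [[0, 0, 0], [-0.035, 0, -0.02], 75],
    [[0, 0, 0], [-0.05, 0, -0.028], 75],
    [[0, 0, 0], [-0.05, 0, -0.028], 75],
    [[0, 0, 0], [-0.05, 0, -0.028], 75],
    [[0, 0, 0], [-0.05, 0, -0.028], 75],
    [[0, 0, 0], [-0.05, 0, -0.028], 75],
    [[0, 0, 0], [-0.05, 0, -0.028], 75]
  ]
}}

```text
time: 23.92
ee_pos: [0.4992, 0.0155, 0.1925]
tcp_rot: [[0.493, -0.002, -0.87], [0.87, 0.001, 0.493], [-0.0, -1.0, 0.002]]
ft_force: [2.1, -0.1, 0.2]
grip_width: 0.0639
```

{"fn": "send_rows", "kwargs": {
  "deltas": [
    [[0, 0, 0], [-0.05, 0, -0.028], 75],
    [[0, 0, 0], [-0.05, 0, -0.028], 75],
    [[0, 0, 0], [-0.05, 0, -0.028], 75],
    [[0, 0, 0], [-0.05, 0, -0.028], 75],
    [[0, 0, 0], [-0.05, 0, -0.028], 75],
    [[0, 0, 0], [-0.05, 0, -0.028], 75],
    [[0, 0, 0], [-0.045, 0, -0.028], 75],
    [[0, 0, 0], [-0.02, 0.003, -0.012], 75],
    [[0, 0, 0], [0, 0, 0], 75],
    [[0, 0, 0], [0, 0, 0], 75]
  ]
}}

```text
time: 25.18
ee_pos: [0.5007, -0.402, 0.1898]
tcp_rot: [[0.493, -0.001, -0.87], [0.87, 0.002, 0.493], [0.001, -1.0, 0.002]]
ft_force: [-0.0, 1.7, 0.2]
grip_width: 0.0642
```

```bash
python3 go.py .4995 -.4123 .09 60.4; sed -i 's/top3/top4/g;s/range(4)/range(12)/' f5.py; python3 f5.py
```

```text
t 25.18 pos [ 0.5007 -0.402   0.1898] th 60.45 tilt [-0.0012  0.0018] w 0.0642 F [-0.   1.7  0.2]
turn wy= 0.05 rows 1 | shift mm tx,ty,tz= [-9.6 99.8 -4. ] rows 2 each [-4.8  49.9  -2.02]
```

View pics/top4.png

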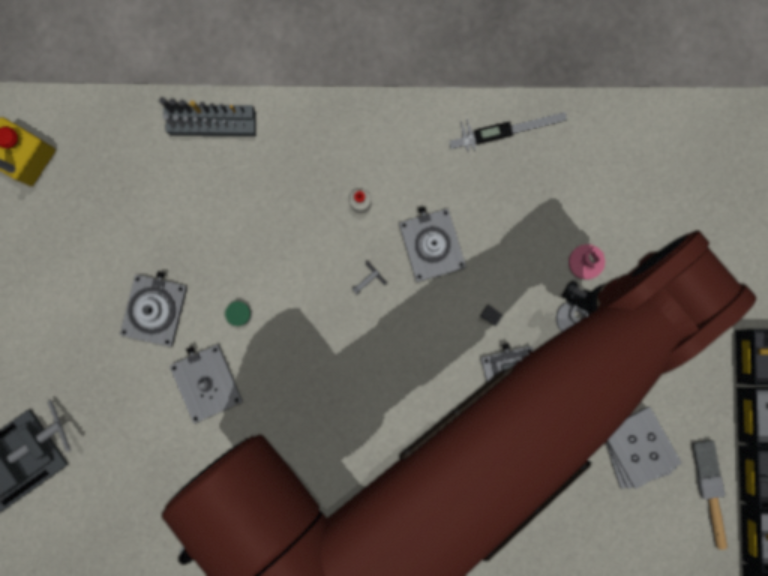

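```bash
cat > f8.py <<'E'
import pickle
from fit import *
from plant import optics
c=pickle.load(open("D0.pkl","rb"))["top"]
SH[:]=pickle.load(open("sh.pkl","rb")); img=np.load("top4.npy"); tiles=[]
pl=[("sh",9,[rect(-.06,.06,-.05,.05,.012),rect(-.06,.06,-.05,.05,.022)],0,None)]+plate
pc=[dcirc(.010,.004,.022),dcirc(.010,.004,.044)]; pn=[dcirc(.010,.004,.044),circ(0,0,.003,.052)]
def fp(coll): 
    return pl+([("p",6,[circ(0,0,coll,.022)])] if coll else [])+[("sh",10,pc+pn,.022,None),("p",3,pc),("p",4,pn),("p",5,[circ(0,0,.003,.052)])]
lf=[("p",11,[circ(0,0,.037,.0)])]+[o for o in M["large_flange"] if o[1]!=9]
sf=[("p",11,[circ(0,0,.027,.0)])]+[o for o in M["small_flange"] if o[1]!=9]
lrf=pl+M["large_round_fixture"][2:]
for n,p0,hf,z0,m,yw in [("pin",[.365,.298,.43],28,0,fp(0),True),("pin",[.365,.298,.43],26,0,fp(.013),True),("pin",[.365,.298,.43],8,0,fp(0),True),("pin",[.365,.298,.43],8,0,fp(.013),True),("lf",[.502,.401,0],11,.022,lf,False),("lf",[.502,.401,0],13,.022,lf,False),("sf",[.6313,-.134,0],8,.022,sf,False)]:
        b=fit(c,img,n,p0,z0=z0,half=hf,model=m,yaw=yw); print(n,hf,np.round(b[0][:2],4),round(np.degrees(b[0][2]),1),round(b[1],2))
        r,L,mm=loss(b[0],c,img,m,b[2],z0,ret=True)
        u0,v0,w,h=b[2]; g=img[v0:v0+h,u0:u0+w].mean(2)
        t=np.vstack([np.clip(1.3*g,0,255),np.clip(1.3*mm,0,255),np.clip(128+2*r,0,255)]).astype(np.uint8)
        tiles.append(cv2.resize(t,(110,330),interpolation=cv2.INTER_NEAREST))
cv2.imwrite("pics/fit8.png",np.hstack(tiles))
E
python3 f8.py
```

```text
pin 28 [0.3625 0.2978] 25.0 119.99
pin 26 [0.3626 0.2982] 25.2 106.74
pin 8 [0.3612 0.2957] 28.8 71.81
pin 8 [0.3626 0.2986] 33.8 28.26
lf 11 [0.5014 0.3999] 0.0 46.27
lf 13 [0.5014 0.3998] 0.0 72.68
sf 8 [ 0.6313 -0.1341] 0.0 46.89
```

View pics/fit8.png

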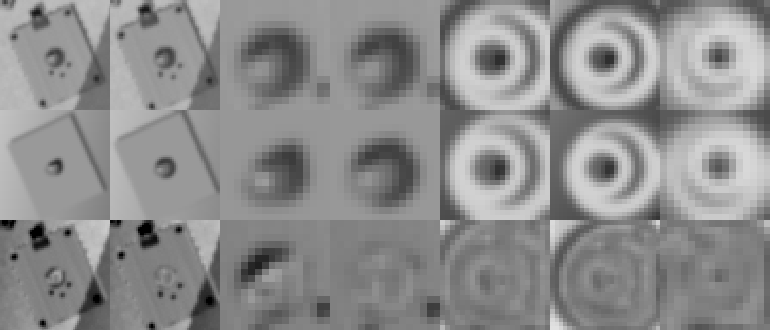

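```bash
python3 go.py .4995 -.4112 .09 60.4
```

```text
t 25.77 pos [ 0.501  -0.4029  0.1909] th 60.44 tilt [0.0001 0.0001] w 0.0642 F [-0.3 -0.1  0.4]
turn wy= 0.04 rows 1 | shift mm tx,ty,tz= [ -7.9 100.9  -2.7] rows 2 each [-3.97 50.45 -1.37]
```

{"fn": "send_rows", "kwargs": {
  "deltas": [
    [[0, 0, 0], [-0.0079, 0.025, -0.0027], 70],
    [[0, 0, 0], [0, 0.03, 0], 70],
    [[0, 0, 0], [0, 0, 0], 70],
    [[0, 0, 0], [0, 0, 0], 70]
  ]
}}

```text
time: 26.28
ee_pos: [0.4997, -0.4115, 0.1371]
tcp_rot: [[0.493, 0.001, -0.87], [0.87, -0.001, 0.493], [-0.0, -1.0, -0.001]]
ft_force: [0.1, -0.5, 0.5]
grip_width: 0.0596
```

```bash
python3 go.py .4995 -.4112 .09 60.4; python3 snap.py scene s10.png .4995 -.4112 .05 40
```

```text
t 26.27 pos [ 0.4997 -0.4115  0.1371] th 60.44 tilt [ 0.0007 -0.0007] w 0.0596 F [ 0.1 -0.5  0.5]
turn wy= 0.04 rows 1 | shift mm tx,ty,tz= [ 0.2 47.1  0.3] rows 1 each [ 0.16 47.1   0.34]
origin 169 101 scale 7.25 centre (np.int64(209), np.int64(141)) 26.325
```

View pics/s10.png

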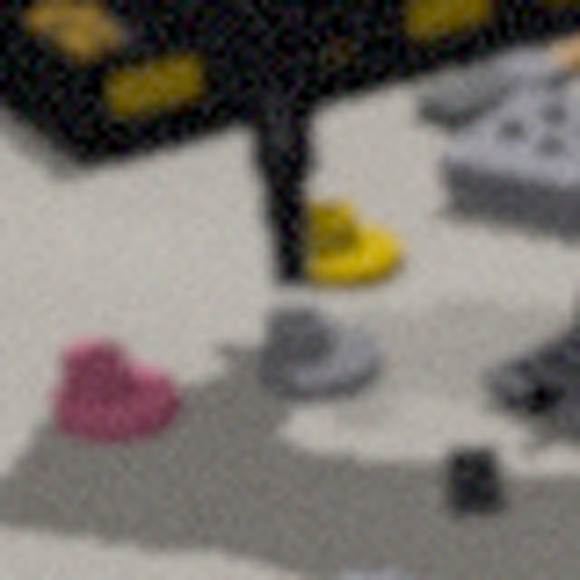

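Fingers straddle the grey cam's hub. Descend and grip.

{"fn": "send_rows", "kwargs": {
  "deltas": [
    [[0, 0, 0], [0, 0.025, 0], 65],
    [[0, 0, 0], [0, 0.017, 0], 65],
    [[0, 0, 0], [0, 0.005, 0], 65],
    [[0, 0, 0], [0, 0, 0], 65],
    [[0, 0, 0], [0, 0, 0], 40],
    [[0, 0, 0], [0, 0, 0], 20],
    [[0, 0, 0], [0, 0, 0], 20],
    [[0, 0, 0], [0, 0, 0], 20],
    [[0, 0, 0], [0, 0, 0], 20],
    [[0, 0, 0], [0, 0, 0], 20]
  ]
}}

```text
time: 27.58
ee_pos: [0.5, -0.4117, 0.0902]
tcp_rot: [[0.493, 0.001, -0.87], [0.87, -0.001, 0.493], [-0.001, -1.0, -0.002]]
ft_force: [-0.0, 0.8, 6.8]
grip_width: 0.0306
```

```bash
python3 go.py .4995 -.4112 .17 60.4; python3 snap.py scene s11.png .4995 -.4112 .05 40
```

```text
t 27.57 pos [ 0.5    -0.4117  0.0902] th 60.44 tilt [ 0.0014 -0.0014] w 0.0306 F [-0.   0.8  6.8]
turn wy= 0.04 rows 1 | shift mm tx,ty,tz= [  0.2 -79.8   0.7] rows 2 each [  0.1  -39.91   0.34]
origin 169 101 scale 7.25 centre (np.int64(209), np.int64(141)) 27.625
```

View pics/s11.png

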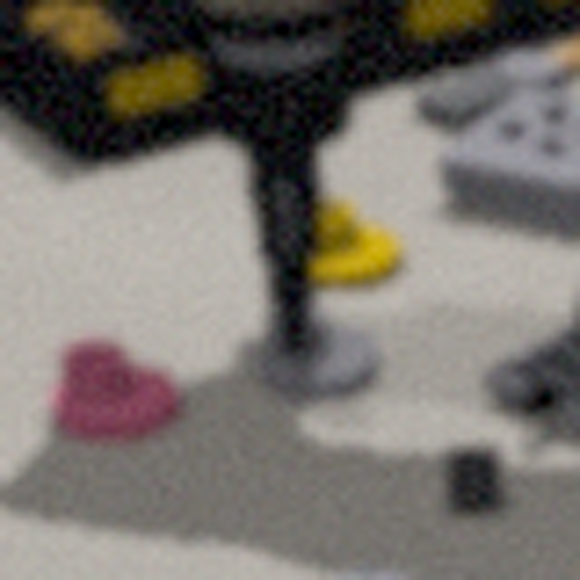

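{"fn": "send_rows", "kwargs": {
  "deltas": [
    [[0, 0, 0], [0, -0.01, 0], 20],
    [[0, 0, 0], [0, -0.03, 0], 20],
    [[0, 0, 0], [0, -0.04, 0], 20],
    [[0, 0, 0], [0, 0, 0], 20],
    [[0, 0, 0], [0, 0, 0], 20]
  ]
}}

```text
time: 28.25
ee_pos: [0.4992, -0.411, 0.1682]
tcp_rot: [[0.493, -0.001, -0.87], [0.87, 0.001, 0.493], [0.0, -1.0, 0.001]]
ft_force: [-0.1, 0.3, -2.8]
grip_width: 0.0305
```

```bash
python3 go.py .45 0 .18 87; python3 snap.py scene s12.png .4995 -.4112 .1 40
```

```text
t 28.25 pos [ 0.4992 -0.411   0.1682] th 60.43 tilt [-0.0006  0.0008] w 0.0305 F [-0.1  0.3 -2.8]
turn wy= -26.57 rows 3 | shift mm tx,ty,tz= [407.8 -11.8  70.6] rows 7 each [58.26 -1.69 10.09]
origin 168 89 scale 7.25 centre (np.int64(208), np.int64(129)) 28.3
```

View pics/s12.png

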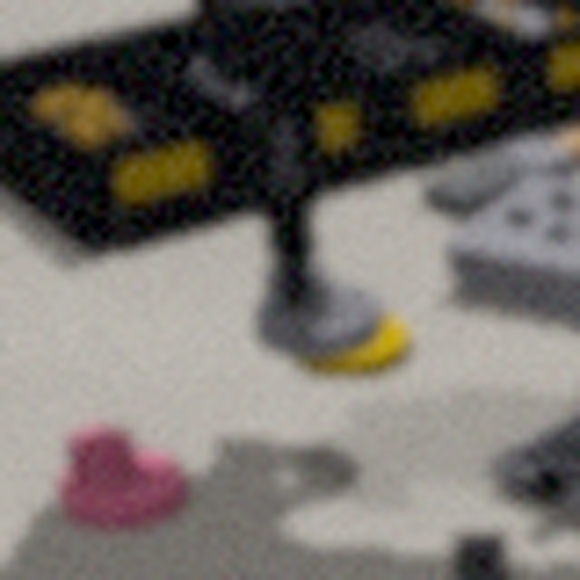

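{"fn": "send_rows", "kwargs": {
  "deltas": [
    [[0, -9, 0], [0, -0.012, 0], 20],
    [[0, -9, 0], [0, 0, 0], 20],
    [[0, -9, 0], [0, 0, 0], 20],
    [[0, -9, 0], [0, 0, 0], 20],
    [[0, -9, 0], [0, 0, 0], 20],
    [[0, -9.4, 0], [0, 0, 0], 20],
    [[0, 0, 0], [0, 0, 0], 20]
  ]
}}

```text
time: 29.18
ee_pos: [0.4989, -0.4106, 0.1792]
tcp_rot: [[-0.419, -0.002, -0.908], [0.908, 0.002, -0.419], [0.003, -1.0, 0.001]]
ft_force: [-0.1, -0.5, -1.8]
grip_width: 0.0304
```

```bash
python3 go.py .3627 .2995 .18 114.8
```

```text
t 29.18 pos [ 0.4989 -0.4106  0.1792] th 114.78 tilt [-0.0016  0.0021] w 0.0304 F [-0.1 -0.5 -1.8]
turn wy= -0.02 rows 1 | shift mm tx,ty,tz= [ 701.8   -0.8 -174.2] rows 13 each [ 53.98  -0.06 -13.4 ]
```

{"fn": "send_rows", "kwargs": {
  "deltas": [
    [[0, 0, 0], [0.03, 0, -0.0075], 20],
    [[0, 0, 0], [0.05, 0, -0.0125], 20],
    [[0, 0, 0], [0.05, 0, -0.0125], 20],
    [[0, 0, 0], [0.05, 0, -0.0125], 20],
    [[0, 0, 0], [0.05, 0, -0.0125], 20],
    [[0, 0, 0], [0.05, 0, -0.0125], 20],
    [[0, 0, 0], [0.05, 0, -0.0125], 20],
    [[0, 0, 0], [0.05, 0, -0.0125], 20],
    [[0, 0, 0], [0.05, 0, -0.0125], 20],
    [[0, 0, 0], [0.05, 0, -0.0125], 20],
    [[0, 0, 0], [0.05, 0, -0.0125], 20],
    [[0, 0, 0], [0.05, 0, -0.0125], 20]
  ]
}}

```text
time: 30.68
ee_pos: [0.3866, 0.1776, 0.1805]
tcp_rot: [[-0.416, -0.0, -0.909], [0.909, 0.0, -0.416], [0.0, -1.0, 0.0]]
ft_force: [1.1, -0.7, -2.2]
grip_width: 0.0307
```

```bash
python3 go.py .3633 .2998 .155 114.8
```

```text
t 30.68 pos [0.3866 0.1776 0.1805] th 114.57 tilt [-0.  0.] w 0.0307 F [ 1.1 -0.7 -2.2]
turn wy= -0.23 rows 1 | shift mm tx,ty,tz= [120.7  25.5 -30.1] rows 3 each [ 40.24   8.5  -10.04]
```

{"fn": "send_rows", "kwargs": {
  "deltas": [
    [[0, 0, 0], [0.045, 0, -0.0105], 20],
    [[0, 0, 0], [0.04, 0, -0.01], 20],
    [[0, 0, 0], [0.025, 0.01, -0.006], 20],
    [[0, 0, 0], [0, 0.01, 0], 20],
    [[0, 0, 0], [0, 0, 0], 20],
    [[0, 0, 0], [0, 0, 0], 20],
    [[0, 0, 0], [0, 0, 0], 20]
  ]
}}

```text
time: 31.55
ee_pos: [0.3657, 0.2865, 0.1614]
tcp_rot: [[-0.419, 0.001, -0.908], [0.908, 0.0, -0.419], [-0.0, -1.0, -0.001]]
ft_force: [-0.1, 1.4, -2.9]
grip_width: 0.0302
```

```bash
python3 go.py .3633 .2998 .147 114.8;  python3 snap.py scene s13.png .3627 .2995 .06 40; python3 snap.py top t13.png .3627 .2995 .06 40
```

```text
t 31.55 pos [0.3657 0.2865 0.1614] th 114.74 tilt [0.0008 0.0003] w 0.0302 F [-0.1  1.4 -2.9]
turn wy= -0.06 rows 1 | shift mm tx,ty,tz= [13.1 14.4 -3.4] rows 1 each [13.09 14.36 -3.37]
origin 339 177 scale 7.25 centre (np.int64(379), np.int64(217)) 31.6
origin 93 216 scale 7.25 centre (np.int64(133), np.int64(256)) 31.65
```

View pics/s13.png

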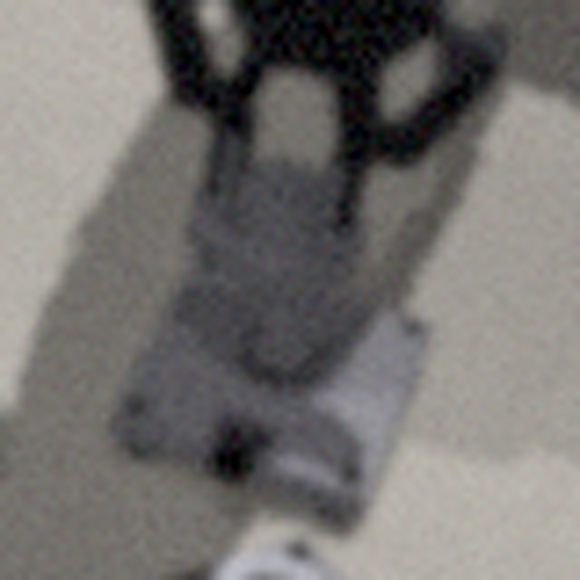

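View pics/t13.png

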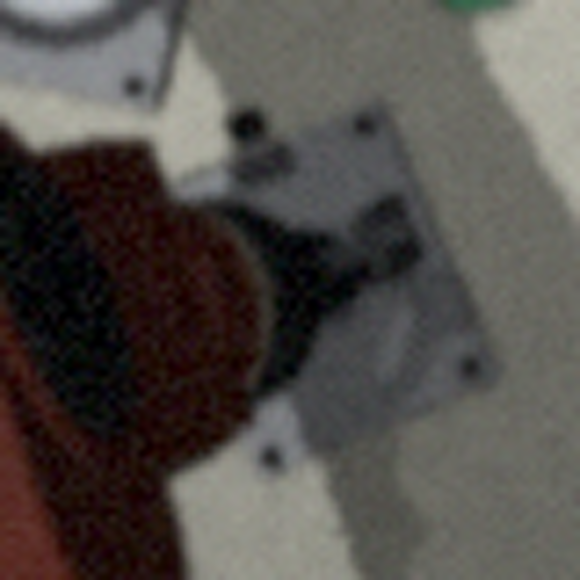

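{"fn": "send_rows", "kwargs": {
  "deltas": [
    [[0, 0, 0], [0.008, 0.006, -0.002], 20],
    [[0, 0, 0], [0.0051, 0.005, -0.0014], 20],
    [[0, 0, 0], [0, 0, 0], 20],
    [[0, 0, 0], [0, 0, 0], 20],
    [[0, 0, 0], [0, 0, 0], 20]
  ]
}}

```text
time: 32.28
ee_pos: [0.3629, 0.3003, 0.1501]
tcp_rot: [[-0.42, 0.0, -0.908], [0.908, 0.0, -0.42], [0.0, -1.0, -0.0]]
ft_force: [0.2, 0.1, -2.1]
grip_width: 0.0308
```

```bash
python3 go.py .3633 .2998 .147 114.8;  python3 snap.py scene s14.png .3627 .2995 .06 40
```

```text
t 32.27 pos [0.3629 0.3003 0.1501] th 114.84 tilt [0.0003 0.0001] w 0.0308 F [ 0.2  0.1 -2.1]
turn wy= 0.04 rows 1 | shift mm tx,ty,tz= [-0.6  3.1 -0.1] rows 1 each [-0.6   3.07 -0.14]
origin 339 177 scale 7.25 centre (np.int64(379), np.int64(217)) 32.325
```

View pics/s14.png

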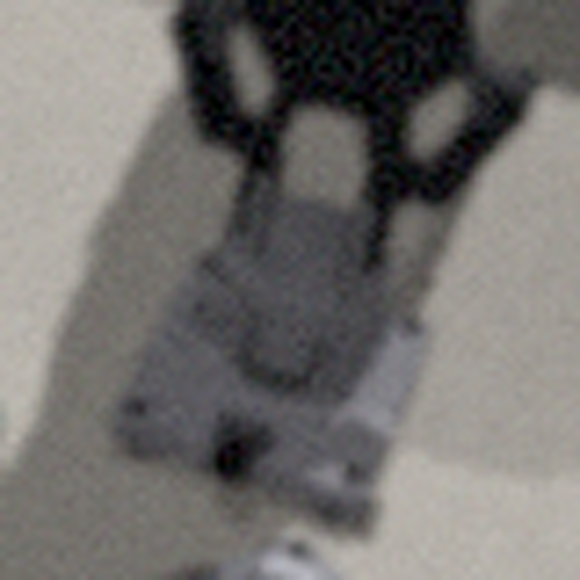

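{"fn": "send_rows", "kwargs": {
  "deltas": [
    [[0, 0, 0], [-0.0006, 0.003, 0], 20],
    [[0, 0, 0], [0, 0.004, 0], 20],
    [[0, 0, 0], [0, 0.004, 0], 20],
    [[0, 0, 0], [0, 0, 0], 20],
    [[0, 0, 0], [0, 0, 0], 20]
  ]
}}

```text
time: 32.95
ee_pos: [0.3631, 0.2998, 0.1389]
tcp_rot: [[-0.42, 0.0, -0.908], [0.908, 0.0, -0.42], [0.0, -1.0, -0.0]]
ft_force: [0.1, -0.5, -2.4]
grip_width: 0.0303
```

{"fn": "send_rows", "kwargs": {
  "deltas": [
    [[0, 0, 0], [0, 0.002, 0], 20],
    [[0, 0, 0], [0, 0.002, 0], 20],
    [[0, 0, 0], [0, 0, 0], 20],
    [[0, 0, 0], [0, 0, 0], 20]
  ]
}}

```text
time: 33.45
ee_pos: [0.3631, 0.2998, 0.1349]
tcp_rot: [[-0.42, 0.0, -0.907], [0.907, 0.0, -0.42], [0.0, -1.0, -0.0]]
ft_force: [0.8, -0.5, -2.8]
grip_width: 0.0305
```

{"fn": "send_rows", "kwargs": {
  "deltas": [
    [[0, 0, 0], [0, 0.002, 0], 20],
    [[0, 0, 0], [0, 0.002, 0], 20],
    [[0, 0, 0], [0, 0, 0], 20],
    [[0, 0, 0], [0, 0, 0], 20]
  ]
}}

```text
time: 33.95
ee_pos: [0.3631, 0.2998, 0.1309]
tcp_rot: [[-0.42, 0.0, -0.908], [0.908, 0.0, -0.42], [0.0, -1.0, -0.0]]
ft_force: [0.8, -0.1, -2.4]
grip_width: 0.0307
```

{"fn": "send_rows", "kwargs": {
  "deltas": [
    [[0, 0, 0], [0, 0.004, 0], 20],
    [[0, 0, 0], [0, 0.004, 0], 20],
    [[0, 0, 0], [0, 0.004, 0], 20],
    [[0, 0, 0], [0, 0.004, 0], 20],
    [[0, 0, 0], [0, 0, 0], 20],
    [[0, 0, 0], [0, 0, 0], 20]
  ]
}}

```text
time: 34.7
ee_pos: [0.3631, 0.2998, 0.115]
tcp_rot: [[-0.42, 0.0, -0.907], [0.907, 0.0, -0.42], [0.0, -1.0, -0.0]]
ft_force: [0.5, 0.6, -2.3]
grip_width: 0.0303
```

{"fn": "send_rows", "kwargs": {
  "deltas": [
    [[0, 0, 0], [0, 0.0015, 0], 20],
    [[0, 0, 0], [0, 0.0015, 0], 20],
    [[0, 0, 0], [0, 0, 0], 20],
    [[0, 0, 0], [0, 0, 0], 20]
  ]
}}

```text
time: 35.2
ee_pos: [0.3632, 0.2998, 0.1121]
tcp_rot: [[-0.42, 0.0, -0.907], [0.907, 0.0, -0.42], [0.0, -1.0, -0.0]]
ft_force: [-1.1, -0.1, 0.2]
grip_width: 0.0307
```

{"fn": "send_rows", "kwargs": {
  "deltas": [
    [[0, 0, 0], [0, 0.0005, 0], 20],
    [[0, 0, 0], [0, 0, 0], 20],
    [[0, 0, 0], [0, 0, 0], 50],
    [[0, 0, 0], [0, 0, 0], 60],
    [[0, 0, 0], [0, 0, 0], 60],
    [[0, 0, 0], [0, -0.03, 0], 60],
    [[0, 0, 0], [0, -0.05, 0], 60],
    [[0, 0, 0], [0, -0.04, 0], 60],
    [[0, 0, 0], [0, 0, 0], 60]
  ]
}}

```text
time: 36.33
ee_pos: [0.3645, 0.3004, 0.2348]
tcp_rot: [[-0.42, 0.005, -0.907], [0.907, 0.002, -0.42], [-0.0, -1.0, -0.006]]
ft_force: [-0.1, 0.4, -0.4]
grip_width: 0.0512
```

```bash
python3 go.py .45 -.05 .30 114.8;  python3 snap.py scene s15.png .3627 .2995 .06 40
```

```text
t 36.33 pos [0.3645 0.3004 0.2348] th 114.84 tilt [0.0052 0.0023] w 0.0512 F [-0.1  0.4 -0.4]
turn wy= 0.04 rows 1 | shift mm tx,ty,tz= [-353.9  -65.2   69.4] rows 7 each [-50.56  -9.31   9.91]
origin 339 177 scale 7.25 centre (np.int64(379), np.int64(217)) 36.375
```

View pics/s15.png

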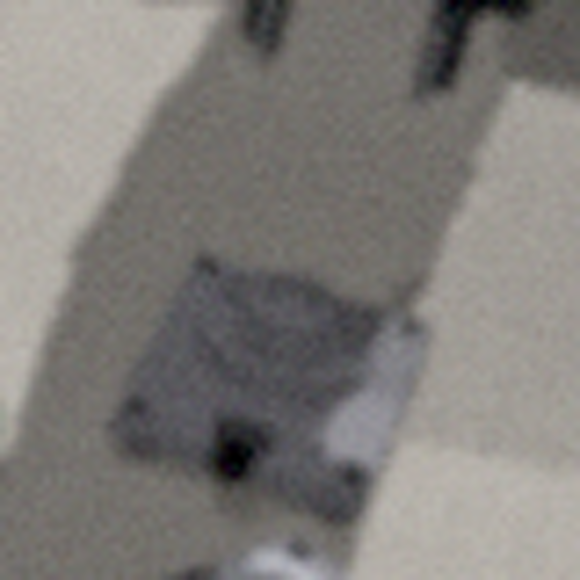

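Cam is down on the pin. Move the arm clear for a final check.

{"fn": "send_rows", "kwargs": {
  "deltas": [
    [[0, 0, 0], [-0.04, -0.02, 0.008], 60],
    [[0, 0, 0], [-0.05, -0.02, 0.01], 60],
    [[0, 0, 0], [-0.05, -0.02, 0.01], 60],
    [[0, 0, 0], [-0.05, 0, 0.01], 60],
    [[0, 0, 0], [-0.05, 0, 0.01], 60],
    [[0, 0, 0], [-0.05, 0, 0.01], 60],
    [[0, 0, 0], [-0.05, 0, 0.01], 60],
    [[0, 0, 0], [0, 0, 0], 60],
    [[0, 0, 0], [0, 0, 0], 60]
  ]
}}

```text
time: 37.5
ee_pos: [0.4438, -0.0371, 0.2903]
tcp_rot: [[-0.419, -0.002, -0.908], [0.908, 0.001, -0.419], [0.002, -1.0, 0.001]]
ft_force: [-0.9, 0.3, -0.3]
grip_width: 0.051
```

```bash
sed -i 's/top4/top5/g;s/range(12)/range(8)/' f5.py; python3 f5.py; cat > f9.py <<'E'
import pickle
from fit import *
c=pickle.load(open("D0.pkl","rb"))["top"]
SH[:]=pickle.load(open("sh.pkl","rb")); img=np.load("top5.npy"); tiles=[]
pl=[("sh",9,[rect(-.06,.06,-.05,.05,.012),rect(-.06,.06,-.05,.05,.022)],0,None)]+plate
cm=[("p",12,[rect(-.06,.06,-.05,.05,-.01),rect(-.06,.06,-.05,.05,0)]),("p",11,[rect(-.06,.06,-.05,.05,0)])]+[(("sh",o[1],o[2],0,None) if o[1]==9 else o) for o in M["cam"]]
lf=[("p",11,[circ(0,0,.037,.0)])]+[o for o in M["large_flange"] if o[1]!=9]
sf=[("p",11,[circ(0,0,.027,.0)])]+[o for o in M["small_flange"] if o[1]!=9]
for n,p0,hf,z0,m,yw in [("cam",[.3627,.2995,.43],26,.022,cm,True),("cam",[.3627,.2995,.43],16,.022,cm,True),("cam180",[.3627,.2995,.43+3.1416],16,.022,cm,True),("lf",[.502,.401,0],11,.022,lf,False),("sf",[.6313,-.134,0],8,.022,sf,False)]:
        b=fit(c,img,n,p0,z0=z0,half=hf,model=m,yaw=yw); print(n,hf,np.round(b[0][:2],4),round(np.degrees(b[0][2]),1),round(b[1],2))
        r,L,mm=loss(b[0],c,img,m,b[2],z0,ret=True)
        u0,v0,w,h=b[2]; g=img[v0:v0+h,u0:u0+w].mean(2)
        t=np.vstack([np.clip(1.3*g,0,255),np.clip(1.3*mm,0,255),np.clip(128+2*r,0,255)]).astype(np.uint8)
        tiles.append(cv2.resize(t,(150,450),interpolation=cv2.INTER_NEAREST))
cv2.imwrite("pics/fit9.png",np.hstack(tiles))
E
python3 f9.py; python3 snap.py scene s16.png .43 .33 .05 60
```

```text
cam 26 [0.3632 0.2978] 24.7 44.73
cam 16 [0.3632 0.2984] 23.7 21.13
cam180 16 [0.3636 0.2987] 204.1 42.67
lf 11 [0.5014 0.3999] 0.0 40.87
sf 8 [ 0.6313 -0.1342] 0.0 41.84
origin 312 174 scale 4.833333333333333 centre (np.int64(372), np.int64(234)) 37.95
```

View pics/top5.png

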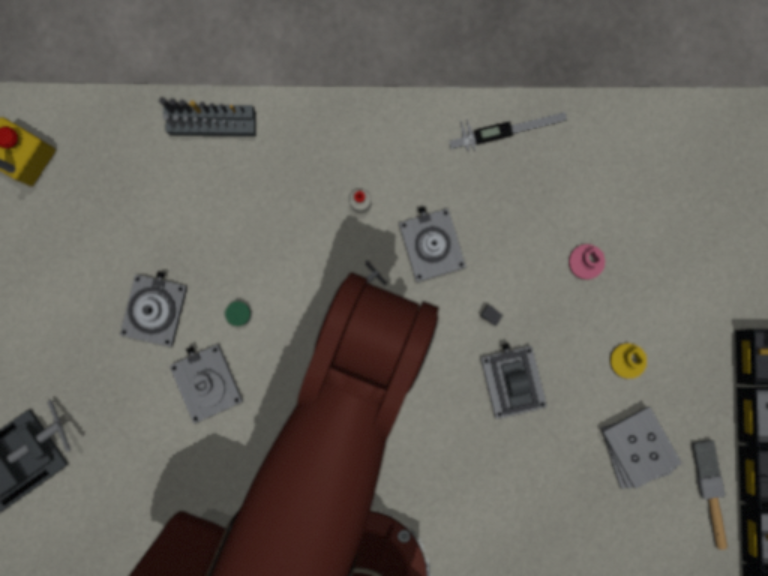

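View pics/fit9.png

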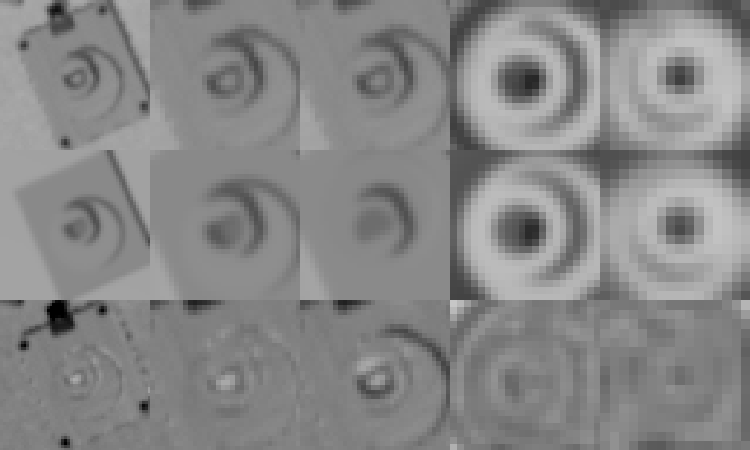

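View pics/s16.png

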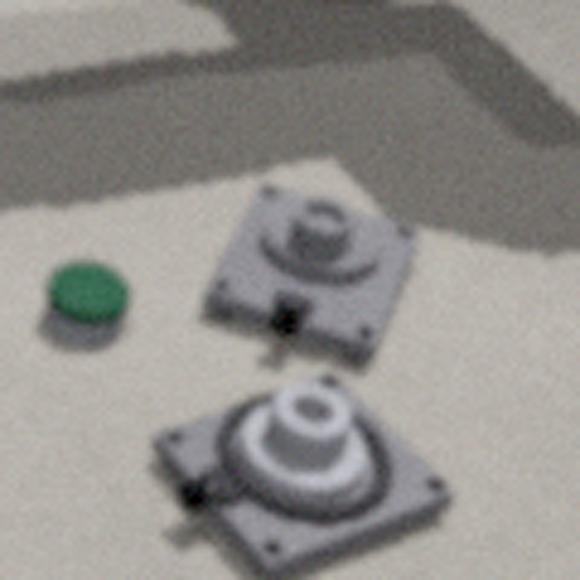

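```bash
python3 -c "
from plant import bot
print(bot.job_done(), bot.state()['time'])"
```

```text
the job is handed in; nothing more can be done
the job is handed in; nothing more can be done
```

All four parts are in their fixtures and let go, and I handed the job in at about 38 s of the 112 s allowed. I get no verdict back, so the results below are my own last checks.

I found the parts and fixtures by fitting models to the top camera picture, and lowered each part until contact showed in the wrist force.

| Part | Fitted centre vs fixture centre | Angle, part / fixture | Tool height when seated |
|---|---|---|---|
| Large flange | about 1.5 mm off | round | 22 mm above its pick height |
| Small flange | about 1.5 mm off | round | 22 mm above its pick height |
| Bearing block | about 1 mm off | 12.8° / 13.4° | 22 mm above its pick height |
| Cam | about 1 mm off | 24–25° / about 25° | 22 mm above its pick height |

- **Seating:** The 22 mm rise matches the plate height for all four. I saw no sign of tilt in the pictures, but did not measure it.
- **Cam:** It went down the full pin with no side force, and the fit with the cam turned half round was clearly worse, so its flat is on the pin's flat.
- **Oil bottle and arm:** The bottle stands upright in the last picture, and the arm is clear of everything.

**Disagreements:**
- Camera and arm positions differ by about 1 mm in y, which I corrected for when picking up and placing the cam.
- The first pin-fixture fits were up to 4 mm off because of the arm's shadow and a dark collar round the pin. I redid the fit in a clear picture before placing the cam.
- The grip width reads 1–2 mm under the true size on every part.
- The fit of the block in its nest had a high residual. I relied on its position, the contact height and the pictures.

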